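# Put the vivarium tools away in their sloped trays

### The arm

A 7-joint arm with a two-finger parallel gripper is mounted at the origin on the work surface. World frame = base frame: x ahead of the robot, y to its left, z up, the work surface at z = 0. Lengths are in m, angles in rad, forces in N, time in s.
With the tool pointing down it reaches from about 0.425 to 0.95 m from the base axis. Payload 4.7 kg.
Tool frame: the origin (TCP) lies between the finger pads; the fingertips stand 8 mm ahead of it and the grasp point (between the pads) lies 11 mm behind it; z points along the fingers, y is the direction in which the jaws open and shut (so a half turn about z gives the same grasp; the last joint's range is limited). The gripper opens to 87 mm and grips with 3 to 60 N. Pads are 19 mm wide; open, the fingers measure 117 mm over their backs; the gripper's body (75 mm by 190 mm) begins 51 mm behind the grasp point.
Start: joints at [-1.132, 0.469, -0.049, 1.532, 0.024, 1.141, -0.082], TCP at [0.304, 0.603, 0.231] pointing down, gripper open.
Joint ranges: [-2.59, 2.59], [-0.33, 1.99], [-1.39, 1.29], [0.1, 2.45], [-1.04, 4.18], [0.21, 1.99], [-2.66, 2.66]. Speed limits (rad/s): [2.57, 2.57, 3.14, 3.14, 3.14, 3.14, 3.14].

### API

Orientations are given as a rotation vector (axis times angle).
In Python, from workcell import telemetry, imaging, workorder gives the robot as it stands.
- The arm moves only by the tool arm_command, never from a script. Its argument "plan" is a list of rows, each a list of 3 entries, a list of its own where there are three numbers: the shift along the tool's x, y, z in cm, then the turn, a rotation vector about the tool's x, y, z in rad, then the opening, from 0 (shut) to 1 (fully open). In form: [[[tx, ty, tz], [wx, wy, wz], jaw], ...]. A call has 1 to 8 rows; each row shifts and turns the pose as measured when the row begins, along the tool's axes as they then stand; what a row does not reach is not made up. A row lasts 1/12 s, in which the tool goes at most 41.7 mm and 7.16 degrees, less where a joint would pass 70% of its speed; a pose out of reach is approached as far as the arm can. A call is refused whole if a number of a shift passes 4.17 or a number of a turn 0.125, either way. A call with a gripper value outside its range is refused whole. The fingers move at their own pace and stop on an object; "grip_force" is the grip in N (left out, the last holds). Time passes only in rows, so rows that do not move let the fingers close. It gives the time, the measured TCP pose, the force and the opening at its end, in the units of the state.
- telemetry.get_state(): the state, without advancing time (a new reading comes with each control period).
- imaging.grab_frame(name): name is "scene" or "top" or "wrist"; returns a dict with "frame" (420x560x3 uint8, blue, green, red), "intrinsics" (3x3 intrinsics, pixels), "pose" (4x4, takes a point from camera to world coordinates); the wrist camera has in their place "hand_eye" (4x4, takes a point from camera to tool coordinates, whose origin is the TCP and whose axes are the flange's). Camera axes: x right, y down, z forward; pixel columns grow to the right and rows downward; lengths in m; the calibration is good to about 2 mm. A picture is of the moment at which its call begins: read the wrist's pose just before it. There is no depth.
- workorder.close_job(): hands the job in, once; it reports no verdict.
The state is a dict: "time_s": time; "joint_positions": joint angles; "qvel": joint speeds; "tau": joint torques, N m; "ee_pos": TCP position; "orientation": TCP orientation; "force": force on the tool from outside, world axes, zero at the start; "torque": the same for the moment, N m; "grip_width": opening from 0.0 (shut) to 1.0 (fully open).
Only numpy, scipy, OpenCV 4.12 (cv2) and the standard library are available. Lean on these libraries where they do the work, as an engineer would, in place of code of your own. Each camera call takes 0.05 s, during which the arm holds its last target. There are 200 camera calls.

### The job

Put the two tools away in the sloped trays: first the scraper in the tray whose upper pocket is wide, with its blade up the slope, then the tweezers in the tray whose upper pocket is a narrow slot, with their tips up the slope. Tilt each tool to the slope of its tray and lower it until it lies flat on the tray's floor before you let go, so that both end up lying flat between the side blocks of their own tray. Leave the petri dish, the tub, the cave and the sieve where they are.

Things in the scene. Friction and masses are not known exactly. Their poses are not given: they have to be found in the camera images.
- scraper: Scraper, wooden handle, steel blade, 170 mm long, 80 g, lying flat. Origin: middle of its length, on its underside; x to the blade, z up. Handle: x from -85 to 25 mm, 20 wide, 16 high (grip near x = -8 mm, the balance point). Ferrule: x 24 to 40 mm, 16 wide, 11 high. Blade: x 35 to 85 mm, 54 wide, 5 thick.
- scraper_blade_end (a point): Middle of the scraper's blade edge, underside, 85 mm along x from the scraper's origin.
- tweezers: Stout stainless tweezers, locked shut (rigid), 170 mm long, 12 high, 60 g, lying flat. Origin: middle of the length, on the underside; x to the tips, z up. Heel block: x -85 to -65 mm, 28 wide. The two arms run parallel, 24 mm wide over both, from x = -65 to 20 mm (grip across both near x = -8 mm), then taper to 10 mm over both at the tips, x = 85 mm.
- tweezers_tip_end (a point): The tweezers' tips, underside, 85 mm along x from the tweezers' origin.
- scraper_tray: Fixed tray, grey floor, white blocks, 190 (x) x 84 (y) mm, floor sloped 30 degrees, low end to the robot. Origin: centre of its floor surface, 65 mm above the shelf; x up the slope, z square out of the floor. Upper pocket (x 34 to 90): 62 mm wide between side blocks, for the blade; lower pocket (x -90 to -45): 30 mm wide, for the handle. From x = -45 to 34 the sides are open for fingers.
- scraper_tray_head_end (a point): Upper end of the scraper tray: 85 mm up the slope (tray x) from the tray's origin, on the floor. End walls and side blocks stand 12 mm above the floor; the end walls' inner faces are at tray x = +-90 mm. Well laid, the tool's origin and axes match the tray's.
- tweezers_tray: Fixed tray, grey floor, white blocks, 190 (x) x 84 (y) mm, floor sloped 30 degrees, low end to the robot. Origin: centre of its floor surface, 65 mm above the shelf; x up the slope, z square out of the floor. Upper pocket (x 65 to 90): a slot 22 mm wide between side blocks, for the tips; lower pocket (x -90 to -50): 36 mm wide, for the heel. From x = -50 to 65 the sides are open for fingers.
- tweezers_tray_head_end (a point): Upper end of the tweezers tray: 85 mm up the slope (tray x) from the tray's origin, on the floor. End walls and side blocks stand 12 mm above the floor; the end walls' inner faces are at tray x = +-90 mm. Well laid, the tool's origin and axes match the tray's.
- petri_dish: Open glass petri dish, 90 mm across, 16 high, origin at the underside's centre. Bystander.
- tub: White plastic tub with twist cap, 68 mm across, 65 high, origin at the underside's centre. Bystander.
- cave: Tan ceramic cave, 100 x 110 x 72 mm high, origin at the underside's centre. Bystander.
- sieve: Yellow plastic sieve, bowl 120 mm across and 40 high with a flat handle 95 mm long along its x, origin at the bowl's underside centre. Bystander.
Not all that is in view belongs to the job. Leave any black look-alike of the tweezers alone.

How it is judged:
By the outcome, as a careful person would: the job done as asked, in the order asked, and still so for the second after the job is handed in, with the robot touching nothing.
It also fails if it takes over 62 s, if anything falls off the work surface, if the arm or the gripper's body presses on something with over 40 N, if the wrist force passes 120 N, or if a joint passes its speed limit or range.

## Working session

There is one attempt and no reset: what is moved stays moved. The work goes in short steps, Python scripts to look and compute and a tool call to move; the robot and the scene stay as the last step left them, time stands still between calls to the robot, and variables do not carry over. Pictures are saved under pics/ and viewed, about 8 in all and at most 12, crops included, and the job is handed in when it is done.

Besides the shell and the picture viewer there is one more tool, called after "Request:" as name(argument=value, ...) on one line, values as JSON. arm_command: Moves the arm, as the interface text tells. Its arguments: {"type":"object","properties":{"plan":{"type":"array","items":{"type":"array"}},"grip_force":{"type":"number"}},"required":["plan"]}

```bash
mkdir -p pics; ls; python3 - <<'E'
from workcell import telemetry, imaging
import cv2,numpy as np
print(telemetry.get_state())
for n in("scene","top"):
    d=imaging.grab_frame(n); cv2.imwrite(f"pics/{n}0.png",d["frame"]); np.savez(f"{n}.npz",K=d["intrinsics"],T=d["pose"]); print(n,d["intrinsics"],d["pose"])
d=imaging.grab_frame("wrist"); print(d["intrinsics"],d["hand_eye"])
E
```

```text
pics
{'time_s': 0.0, 'joint_positions': array([-1.13190289,  0.4694959 , -0.04861321,  1.53371038,  0.02407712,
        1.14098929, -0.08228195]), 'qvel': array([ 7.89581238e-04,  1.37008672e-03, -2.67947883e-04,  3.18560543e-04,
       -4.54632891e-05,  2.88933632e-03, -1.26669226e-03]), 'tau': array([-2.60293240e-05, -5.07983100e+01, -8.11083382e-02, -2.36156827e+01,
       -6.13685022e-02,  3.80728429e-02,  1.92239536e-04]), 'ee_pos': array([0.30407722, 0.60196446, 0.22945579]), 'orientation': array([-0.72794125, -3.05565603,  0.00309932]), 'force': array([ 0.19334397, -0.19904459,  0.12470708]), 'torque': array([-0.02944606,  0.02860598, -0.01394254]), 'grip_width': 1.000112167751496}
scene [[469.07046574   0.         276.36530709]
 [  0.         469.07046574 212.54875119]
 [  0.           0.           1.        ]] [[-0.65109479  0.4925698  -0.57745179  1.14080029]
 [ 0.75884007  0.40701486 -0.5084296   0.39804766]
 [-0.01540561 -0.76922942 -0.63878695  0.72547377]
 [ 0.          0.          0.          1.        ]]
top [[410.16083385   0.         281.44071259]
 [  0.         410.16083385 211.73874364]
 [  0.           0.           1.        ]] [[ 0.02075332 -0.98077603  0.19403007  0.3402431 ]
 [-0.99958664 -0.01649268  0.02354853 -0.10864149]
 [-0.01989576 -0.19443858 -0.9807129   1.22065024]
 [ 0.          0.          0.          1.        ]]
[[316.8098386    0.         285.59286627]
 [  0.         316.8098386  205.1072125 ]
 [  0.           0.           1.        ]] [[-7.13577108e-04 -9.70280727e-01 -2.41980994e-01  6.57030721e-02]
 [ 9.99999723e-01 -6.41687750e-04 -3.75895862e-04  2.69529849e-04]
 [ 2.09448271e-04 -2.41981195e-01  9.70280917e-01 -1.55850335e-01]
 [ 0.00000000e+00  0.00000000e+00  0.00000000e+00  1.00000000e+00]]
```

View pics/top0.png

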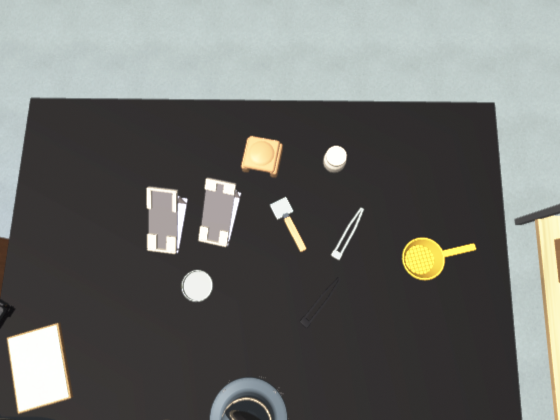

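View pics/scene0.png

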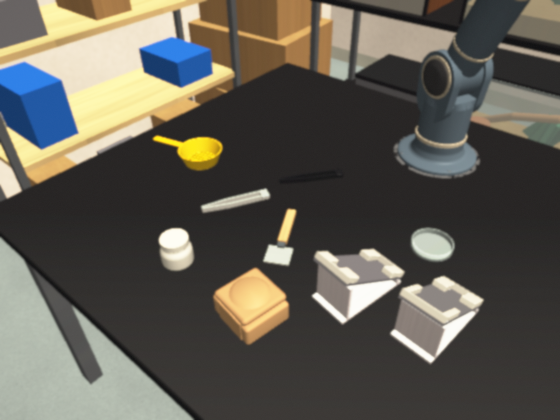

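The top view shows two trays at (165,220) and (218,212), the scraper at (287,225) with its blade toward (282,207), and the cave, tub, dish and sieve. There are two tweezers candidates: a steel pair at (348,233) and a black one at (320,302). The steel pair fits "stainless" and the black one is the look-alike. I'll enlarge the trays and tools to confirm.

```bash
python3 - <<'E'
import cv2,numpy as np
t=cv2.imread("pics/top0.png")
a=cv2.resize(t[170:270,135:255],None,fx=5,fy=5,interpolation=cv2.INTER_CUBIC)
b=cv2.resize(t[190:340,260:390][:130],None,fx=4,fy=4,interpolation=cv2.INTER_CUBIC)
a=cv2.resize(a,(400,333));b=cv2.resize(b,(400,400))
o=np.zeros((400,800,3),np.uint8);o[:333,:400]=a;o[:,400:]=b
cv2.imwrite("pics/crop1.png",o)
E
```

```text
(no output)
```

View pics/crop1.png

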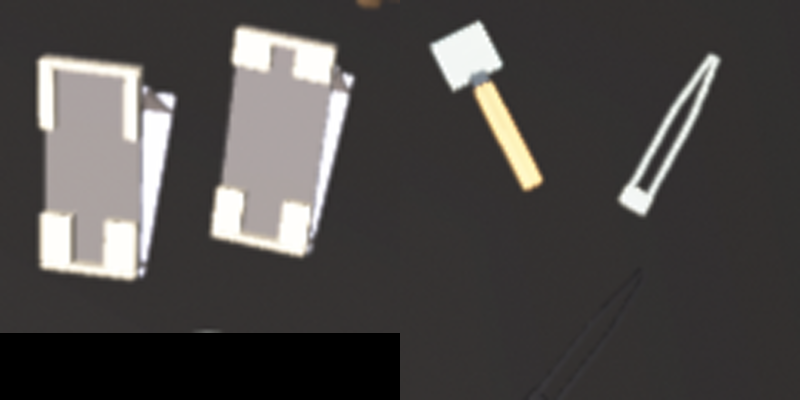

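The crop settles which is which. The left tray (x≈165) has the wide upper pocket, so it's the scraper tray. The right tray (x≈218) has the narrow slot at its top, so it's the tweezers tray. The steel tweezers have their heel at about (337,255) and tips at about (363,209). Next I'll measure these.

```bash
cat > lib.py <<'E'
import numpy as np, cv2
from scipy.spatial.transform import Rotation as Ro, Slerp
from workcell import telemetry, imaging
def ray(px,K,T,z):
    px=np.atleast_2d(px).astype(float)
    d=(np.linalg.inv(K)@np.c_[px,np.ones(len(px))].T).T@T[:3,:3].T
    o=T[:3,3]; s=(np.broadcast_to(z,len(px))-o[2])/d[:,2]
    return o+d*s[:,None]
def cur():
    s=telemetry.get_state(); return np.array(s["ee_pos"]),Ro.from_rotvec(s["orientation"]),s
def wrist_T():
    p,R,s=cur(); d=imaging.grab_frame("wrist")
    T=np.eye(4);T[:3,:3]=R.as_matrix();T[:3,3]=p
    return d["frame"],d["intrinsics"],T@d["hand_eye"]
def grip_R(yaw,pitch,s=1):
    """tool x = s*object x, tool z = -object z; object pitched up-slope by pitch"""
    x=np.array([np.cos(yaw)*np.cos(pitch),np.sin(yaw)*np.cos(pitch),np.sin(pitch)])
    zo=np.array([-np.cos(yaw)*np.sin(pitch),-np.sin(yaw)*np.sin(pitch),np.cos(pitch)])
    X=s*x;Z=-zo; return Ro.from_matrix(np.c_[X,np.cross(Z,X),Z])
def rows(goal,Rg,vmax=4.0,wmax=.12,n=None):
    p,R,s=cur(); goal=np.array(goal); w=(R.inv()*Rg).as_rotvec(); D=np.linalg.norm(goal-p)*100
    N=n or int(np.ceil(max(D/vmax,np.linalg.norm(w)/wmax,1)))
    sl=Slerp([0,1],Ro.concatenate([R,Rg])); print("dist cm",D.round(2),"rot",np.round(w,3),"rows",N,"t",s["time_s"],"q",np.round(s["joint_positions"],2))
    for i in range(N):
        v=sl(i/N).inv().apply((goal-p)/N*100); print([list(np.round(v,2)),list(np.round(w/N,3))])
E
cat > m1.py <<'E'
from lib import *
t=cv2.imread("pics/top0.png"); z=np.load("top.npz");K,T=z["K"],z["T"]
h=cv2.cvtColor(t,cv2.COLOR_BGR2HSV)
def comp(m,box):
    mm=np.zeros(m.shape,np.uint8);x0,y0,x1,y1=box;mm[y0:y1,x0:x1]=m[y0:y1,x0:x1]*1
    return np.argwhere(mm)[:,::-1]
hd=comp((h[...,2]>120)&(h[...,1]>80),(265,190,315,260))
bl=comp((h[...,2]>120)&(h[...,1]<60),(265,190,315,260))
tw=comp((h[...,2]>100),(325,200,372,265))
H=ray(hd,K,T,.016);B=ray(bl,K,T,.005);W=ray(tw,K,T,.012)
for n,P in(("handle",H),("blade",B),("tw",W)):
    r=cv2.minAreaRect((P[:,:2]*1000).astype(np.float32)); print(n,len(P),r,P.mean(0).round(4))
def corners(c,name):
    px=np.array(c)/3.3333+[135,170]
    hh=[.065+.0475+.0104]*2+[.065-.0475+.0104]*2
    P=ray(px,K,T,hh); x=(P[0]+P[1]-P[2]-P[3])/2; yw=np.arctan2(x[1],x[0])
    zt=np.array([-np.cos(yw)*.5,-np.sin(yw)*.5,.866]); o=P.mean(0)-.012*zt
    print(name,"org",o.round(4),"yaw",yw,"len",np.linalg.norm(x),"w",np.linalg.norm(P[0]-P[1]),np.linalg.norm(P[2]-P[3]))
corners([(38,57),(142,66),(138,279),(39,269)],"ST")
corners([(236,26),(336,46),(306,257),(211,237)],"TT")
p,R,s=cur();print(R.as_matrix().round(2))
E
python3 m1.py
```

```text
handle 95 ((512.8230590820312, -120.18757629394531), (110.63006591796875, 22.66741180419922), 27.323434829711914) [ 0.5137 -0.1198  0.016 ]
blade 352 ((543.2853393554688, -104.27105712890625), (164.43649291992188, 55.860313415527344), 27.472270965576172) [ 0.5853 -0.0821  0.005 ]
tw 400 ((520.82177734375, -278.6682434082031), (30.08332061767578, 173.3944091796875), 61.50576400756836) [ 0.5137 -0.2757  0.012 ]
ST org [0.5397 0.2589 0.065 ] yaw -0.10362316417596684 len 0.1938567399587806 w 0.08799315272276448 0.08836476780248227
TT org [0.5651 0.1029 0.065 ] yaw -0.1889223953327547 len 0.19389491972294867 w 0.08598379147475552 0.08622933419771849
[[-0.89  0.45 -0.  ]
 [ 0.45  0.89 -0.  ]
 [-0.   -0.   -1.  ]]
```

```bash
python3 -c "
from lib import *
rows([.534,-.109,.18],grip_R(.478,0))"
```

```text
dist cm 74.9 rot [-1.000e-03  2.000e-03  2.196e+00] rows 19 t 0.15 q [-1.13  0.47 -0.05  1.53  0.02  1.14 -0.08]
[[np.float64(-2.77), np.float64(-2.79), np.float64(0.27)], [np.float64(-0.0), np.float64(0.0), np.float64(0.116)]]
[[np.float64(-3.07), np.float64(-2.46), np.float64(0.27)], [np.float64(-0.0), np.float64(0.0), np.float64(0.116)]]
[[np.float64(-3.33), np.float64(-2.09), np.float64(0.27)], [np.float64(-0.0), np.float64(0.0), np.float64(0.116)]]
[[np.float64(-3.55), np.float64(-1.69), np.float64(0.26)], [np.float64(-0.0), np.float64(0.0), np.float64(0.116)]]
[[np.float64(-3.72), np.float64(-1.27), np.float64(0.26)], [np.float64(-0.0), np.float64(0.0), np.float64(0.116)]]
[[np.float64(-3.84), np.float64(-0.83), np.float64(0.26)], [np.float64(-0.0), np.float64(0.0), np.float64(0.116)]]
[[np.float64(-3.91), np.float64(-0.38), np.float64(0.26)], [np.float64(-0.0), np.float64(0.0), np.float64(0.116)]]
[[np.float64(-3.93), np.float64(0.07), np.float64(0.26)], [np.float64(-0.0), np.float64(0.0), np.float64(0.116)]]
[[np.float64(-3.9), np.float64(0.53), np.float64(0.26)], [np.float64
[... 483 characters left out ...]
.float64(0.116)]]
[[np.float64(-2.98), np.float64(2.57), np.float64(0.26)], [np.float64(-0.0), np.float64(0.0), np.float64(0.116)]]
[[np.float64(-2.66), np.float64(2.9), np.float64(0.26)], [np.float64(-0.0), np.float64(0.0), np.float64(0.116)]]
[[np.float64(-2.31), np.float64(3.18), np.float64(0.26)], [np.float64(-0.0), np.float64(0.0), np.float64(0.116)]]
[[np.float64(-1.93), np.float64(3.43), np.float64(0.26)], [np.float64(-0.0), np.float64(0.0), np.float64(0.116)]]
[[np.float64(-1.52), np.float64(3.63), np.float64(0.26)], [np.float64(-0.0), np.float64(0.0), np.float64(0.116)]]
[[np.float64(-1.09), np.float64(3.78), np.float64(0.26)], [np.float64(-0.0), np.float64(0.0), np.float64(0.116)]]
```

Request:
arm_command(plan=[[[-2.8,-2.8,0.3],[0,0,0.116],1],[[-3.1,-2.5,0.3],[0,0,0.116],1],[[-3.3,-2.1,0.3],[0,0,0.116],1],[[-3.5,-1.7,0.3],[0,0,0.116],1],[[-3.7,-1.3,0.3],[0,0,0.116],1],[[-3.8,-0.8,0.3],[0,0,0.116],1],[[-3.9,-0.4,0.3],[0,0,0.116],1],[[-3.9,0.1,0.3],[0,0,0.116],1]])

```text
time_s: 0.82
ee_pos: [0.3919, 0.2995, 0.2002]
orientation: [-2.044, -2.376, 0.003]
force: [1.6, -0.1, -0.2]
grip_width: 0.998
```

```bash
sed -i 's/print(\[list(np.round(v,2)),list(np.round(w\/N,3))\])/print([np.round(v,2).tolist(),np.round(w\/N,3).tolist()])/' lib.py; python3 -c "
from lib import *
rows([.534,-.109,.18],grip_R(.478,0)); print(cur()[0])"
```

```text
dist cm 43.3 rot [-0.008 -0.     1.243] rows 11 t 0.8167 q [-0.92  0.2   0.21  2.   -0.06  0.95 -0.52]
[[-3.87, 0.72, 0.16], [-0.001, -0.0, 0.113]]
[[-3.76, 1.15, 0.16], [-0.001, -0.0, 0.113]]
[[-3.61, 1.57, 0.16], [-0.001, -0.0, 0.113]]
[[-3.41, 1.97, 0.16], [-0.001, -0.0, 0.113]]
[[-3.16, 2.34, 0.17], [-0.001, -0.0, 0.113]]
[[-2.88, 2.68, 0.17], [-0.001, -0.0, 0.113]]
[[-2.56, 2.99, 0.17], [-0.001, -0.0, 0.113]]
[[-2.2, 3.26, 0.17], [-0.001, -0.0, 0.113]]
[[-1.82, 3.48, 0.17], [-0.001, -0.0, 0.113]]
[[-1.42, 3.67, 0.18], [-0.001, -0.0, 0.113]]
[[-1.0, 3.8, 0.18], [-0.001, -0.0, 0.113]]
[0.3919147  0.29950314 0.20015617]
```

Tracking is good.

Request:
arm_command(plan=[[[-3.9,0.7,0.2],[0,0,0.113],1],[[-3.8,1.1,0.2],[0,0,0.113],1],[[-3.6,1.6,0.2],[0,0,0.113],1],[[-3.4,2.0,0.2],[0,0,0.113],1],[[-3.2,2.3,0.2],[0,0,0.113],1],[[-2.9,2.7,0.2],[0,0,0.113],1],[[-2.6,3.0,0.2],[0,0,0.113],1],[[-2.2,3.3,0.2],[0,0,0.113],1]])

```text
time_s: 1.48
ee_pos: [0.4891, -0.0169, 0.1818]
orientation: [-2.902, -1.181, 0.004]
force: [0.8, 0.9, 0.0]
grip_width: 1.002
```

Request:
arm_command(plan=[[[-1.8,3.5,0.2],[0,0,0.113],1],[[-1.4,3.7,0.2],[0,0,0.113],1],[[-1.0,3.8,0.2],[0,0,0.113],1],[[0,0,0],[0,0,0],1]])

```text
time_s: 1.82
ee_pos: [0.5238, -0.1445, 0.1753]
orientation: [-3.076, -0.629, 0.003]
force: [0.4, -0.8, 0.8]
grip_width: 1.0
```

```bash
cat > m2.py <<'E'
from lib import *
import sys
f,K,T=wrist_T(); cv2.imwrite("pics/w1.png",f); np.savez("w1.npz",K=K,T=T)
h=cv2.cvtColor(f,cv2.COLOR_BGR2HSV)
def big(m):
    n,l,s,c=cv2.connectedComponentsWithStats(m.astype(np.uint8)); i=1+s[1:,4].argmax(); return np.argwhere(l==i)[:,::-1]
for n,m,z in(("handle",(h[...,2]>100)&(h[...,1]>80)&(h[...,0]<30),.016),("blade",(h[...,2]>110)&(h[...,1]<60),.005)):
    px=big(m); P=ray(px,K,T,z); print(n,len(px),px.min(0),px.max(0),cv2.minAreaRect((P[:,:2]*1000).astype(np.float32)))
print(cur()[0],cur()[1].as_matrix().round(3)[:,0])
E
python3 m2.py
```

```text
handle 3308 [258 305] [559 319] ((452.2307434082031, -324.59930419921875), (17.6437931060791, 338.6620178222656), 23.12923240661621)
blade 7770 [100 259] [471 280] ((440.50640869140625, -178.95960998535156), (25.54180335998535, 416.3750915527344), 23.112777709960938)
[ 0.52309402 -0.14085136  0.17482196] [ 0.918  0.398 -0.002]
```

View pics/w1.png

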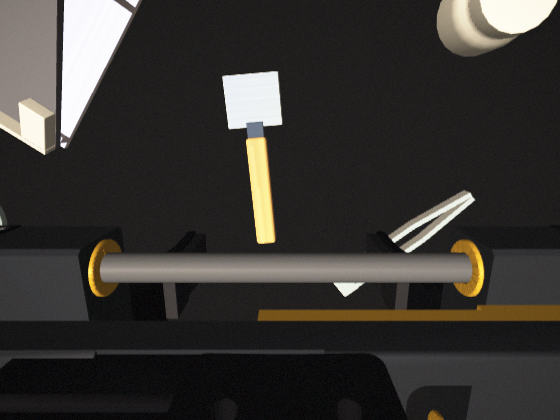

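The wrist view shows the scraper clearly: handle from (256,138) to (265,242), blade around (252,100). The gripper fills everything below row 225. I'll measure from the scraper region only.

```bash
python3 - <<'E'
from lib import *
f=cv2.imread("pics/w1.png");z=np.load("w1.npz");K,T=z["K"],z["T"];h=cv2.cvtColor(f,cv2.COLOR_BGR2HSV)
m=np.zeros(f.shape[:2],bool);m[65:246,215:290]=1
for n,mm,zz in(("handle",(h[...,2]>90)&(h[...,1]>80)&(h[...,0]<35)&m,.016),("blade",(h[...,2]>110)&(h[...,1]<60)&m,.005)):
    P=ray(np.argwhere(mm)[:,::-1],K,T,zz);r=cv2.minAreaRect((P[:,:2]*1000).astype(np.float32));print(n,r,cv2.boxPoints(r).round(0).tolist())
    if n=="handle": a=np.array(r[0])
    else: b=np.array(r[0])
d=b-a;yaw=np.arctan2(d[1],d[0]);u=d/np.hypot(*d)
print("yaw",yaw,"dist (exp 90)",np.hypot(*d),"org from blade",b-60*u,"from handle",a+30*u)
g=((b-60*u+a+30*u)/2-8*u)/1000;print("grip",g)
rows([g[0],g[1],.06],grip_R(yaw,0)); 
E
```

```text
handle ((514.0551147460938, -120.91415405273438), (110.08062744140625, 20.451080322265625), 27.686058044433594) [[461.0, -137.0], [470.0, -156.0], [568.0, -104.0], [558.0, -86.0]]
blade ((589.2874145507812, -80.89199829101562), (60.44685745239258, 54.03709030151367), 27.809242248535156) [[550.0, -71.0], [575.0, -119.0], [629.0, -91.0], [603.0, -43.0]]
yaw 0.4889038978364848 dist (exp 90) 85.21544393898127 org from blade [ 536.3165236  -109.07150701] from handle [ 540.54056022 -106.82439969]
grip [ 0.53136576 -0.11170522]
dist cm 11.88 rot [-0.006  0.002 -0.08 ] rows 3 t 1.8667 q [-0.34  0.36  0.66  1.94 -0.28  0.94 -0.7 ]
[[0.65, -0.76, 3.83], [-0.002, 0.001, -0.027]]
[[0.67, -0.75, 3.83], [-0.002, 0.001, -0.027]]
[[0.68, -0.74, 3.83], [-0.002, 0.001, -0.027]]
```

```bash
python3 -c "
from lib import *
rows([.5336,-.1106,.05],grip_R(.484,0),n=4)"
```

```text
dist cm 12.89 rot [-0.006  0.002 -0.075] rows 4 t 1.8667 q [-0.34  0.36  0.66  1.94 -0.28  0.94 -0.7 ]
[[0.55, -0.57, 3.12], [-0.001, 0.001, -0.019]]
[[0.56, -0.57, 3.12], [-0.001, 0.001, -0.019]]
[[0.57, -0.56, 3.12], [-0.001, 0.001, -0.019]]
[[0.58, -0.55, 3.12], [-0.001, 0.001, -0.019]]
```

Request:
arm_command(plan=[[[0.55,-0.57,3.1],[0,0,-0.019],1],[[0.55,-0.57,3.1],[0,0,-0.019],1],[[0.57,-0.56,3.1],[0,0,-0.019],1],[[0.58,-0.55,3.1],[-0.004,0,-0.019],1],[[0,0,0],[0,0,0],1]])

```text
time_s: 2.28
ee_pos: [0.5359, -0.1056, 0.0484]
orientation: [-3.042, -0.768, -0.006]
force: [-1.0, 0.4, -0.3]
grip_width: 1.0
```

```bash
python3 -c "
from lib import *
rows([.5336,-.1106,.0105],grip_R(.484,0),n=3);print(cur()[0])"
```

```text
dist cm 3.83 rot [-0.003 -0.005  0.011] rows 3 t 2.2833 q [-0.28  0.54  0.52  2.02 -0.43  0.68 -0.56]
[[-0.15, 0.12, 1.26], [-0.001, -0.002, 0.004]]
[[-0.15, 0.11, 1.26], [-0.001, -0.002, 0.004]]
[[-0.15, 0.11, 1.26], [-0.001, -0.002, 0.004]]
[ 0.53586899 -0.10557116  0.0484215 ]
```

Request:
arm_command(plan=[[[-0.15,0.12,1.3],[0,-0.002,0.004],1],[[-0.15,0.12,1.3],[0,-0.002,0.004],1],[[-0.15,0.12,1.2],[0,-0.002,0.004],1],[[0,0,0],[0,0,0],1]])

```text
time_s: 2.62
ee_pos: [0.5339, -0.1071, 0.0104]
orientation: [-3.044, -0.758, 0.003]
force: [-0.2, 0.3, -0.2]
grip_width: 1.001
```

```bash
python3 -c "
from lib import *
rows([.5336,-.1106,.0105],grip_R(.484,0),n=1);print(cur()[0],cur()[2]['force'])"
```

```text
dist cm 0.36 rot [-0.005  0.     0.004] rows 1 t 2.6167 q [-0.24  0.6   0.48  2.04 -0.47  0.62 -0.52]
[[-0.2, 0.3, -0.01], [-0.005, 0.0, 0.004]]
[ 0.53394507 -0.10706615  0.01044321] [-0.23365444  0.33771337 -0.18285079]
```

Request:
arm_command(plan=[[[-0.2,0.3,0],[-0.005,0,0.004],0.6],[[0,0,0],[0,0,0],0],[[0,0,0],[0,0,0],0],[[0,0,0],[0,0,0],0],[[0,0,0],[0,0,0],0],[[0,0,0],[0,0,0],0],[[0,0,0],[0,0,0],0],[[0,0,0],[0,0,0],0]], grip_force=35)

```text
time_s: 3.28
ee_pos: [0.5366, -0.1125, 0.0151]
orientation: [3.048, 0.75, 0.012]
force: [0.3, -0.3, 0.5]
grip_width: 0.479
```

Request:
arm_command(plan=[[[0,0,0],[0,0,0],0],[[0,0,0],[0,0,0],0],[[0,0,0],[0,0,0],0],[[0,0,-2],[0,0,0],0],[[0,0,-3],[0,0,0],0],[[0,0,-3],[0,0,0],0],[[0,0,-3],[0,0,0],0],[[0,0,-3],[0,0,0],0]])

```text
time_s: 3.95
ee_pos: [0.5295, -0.1108, 0.1524]
orientation: [-3.048, -0.749, 0.018]
force: [0.8, 0.2, -1.3]
grip_width: 0.222
```

```bash
cat > m3.py <<'E'
from lib import *
f,K,T=wrist_T(); cv2.imwrite("pics/w2.png",f)
p,R,s=cur(); h=cv2.cvtColor(f,cv2.COLOR_BGR2HSV); print(p,s["grip_width"])
# blade in tool frame: far part lies in plane tool z = +0.0105-0.005
He=np.linalg.inv(np.r_[np.c_[R.as_matrix(),p],[[0,0,0,1]]])@T
m=(h[...,2]>110)&(h[...,1]<60);m[260:]=0
n,l,st,c=cv2.connectedComponentsWithStats(m.astype(np.uint8))
for i in range(1,n):
    if st[i,4]>300:
        P=ray(np.argwhere(l==i)[:,::-1],K,He,.0105-.005);r=cv2.minAreaRect((P[:,:2]*1000).astype(np.float32));print(st[i],r,P.max(0)*1000)
E
python3 m3.py
```

```text
[ 0.53334645 -0.11201118  0.15812493] 0.22720225162566482
[    0     0    97   159 11376] ((87.46466827392578, -115.49602508544922), (73.35726928710938, 40.096649169921875), 18.18036651611328) [116.2365084  -85.33001945   5.5       ]
[  81    0   88  142 5740] ((90.95062255859375, -85.88523864746094), (70.21522521972656, 25.230987548828125), 38.71021270751953) [116.15787961 -54.54551455   5.5       ]
[ 491    0   69   87 4694] ((96.28549194335938, 103.74240112304688), (29.85866928100586, 36.624271392822266), 77.8267822265625) [115.82921151 122.14525405   5.5       ]
[  231    72   109   123 11374] ((58.55584716796875, -3.3689327239990234), (50.14653015136719, 56.96854782104492), 89.941650390625) [87.01553006 21.70970463  5.5       ]
[461 229  49  24 698] ((3.476318836212158, 101.14547729492188), (23.407543182373047, 11.350863456726074), 63.3107795715332) [ 11.77725441 112.72868094   5.5       ]
```

View pics/w2.png

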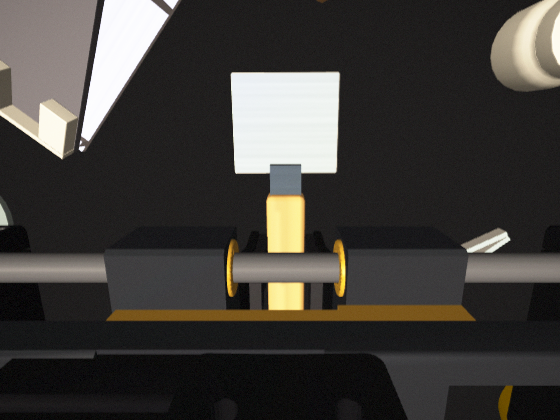

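The scraper is held: opening 19.8 mm for a 20 mm handle, and the blade is centred and aligned at columns 231-340, rows 72-172. I'll redo the in-hand numbers with the fixed hand-eye pose.

```bash
python3 - <<'E'
from lib import *
d=imaging.grab_frame("wrist");f,K,He=d["frame"],d["intrinsics"],d["hand_eye"]
h=cv2.cvtColor(f,cv2.COLOR_BGR2HSV);m=(h[...,2]>110)&(h[...,1]<60);m[172:]=0;m[:,:200]=0;m[:,370:]=0;m[:50]=0
n,l,st,c=cv2.connectedComponentsWithStats(m.astype(np.uint8));i=1+st[1:,4].argmax();print(st[i])
for z in(.003,.006,.009,.012,.015):
    P=ray(np.argwhere(l==i)[:,::-1],K,He,z);r=cv2.minAreaRect((P[:,:2]*1000).astype(np.float32));print(z,np.round(r[0]+r[1]+(r[2],),1),"xmax",P[:,0].max()*1000,"y",P[:,1].min()*1000,P[:,1].max()*1000)
p,R,s=cur();print(p,R.as_matrix().round(3))
E
```

```text
[  231    72   109   100 10552]
0.003 [67.2 -0.4 46.5 51.4  0. ] xmax 90.45082793778349 y -26.13612815150229 25.268148322019485
0.006 [67.2 -0.4 47.4 52.4  0. ] xmax 90.91475927807976 y -26.626350255669514 25.74873354250195
0.009 [67.2 -0.4 48.2 53.4  0. ] xmax 91.378690618376 y -27.116572359836734 26.229318762984416
0.012 [67.3 -0.4 49.1 54.3  0. ] xmax 91.84262195867227 y -27.606794464003958 26.70990398346688
0.015 [67.3 -0.5 50.  55.3  0. ] xmax 92.30655329896851 y -28.09701656817118 27.190489203949348
[ 0.53334342 -0.11180283  0.15596669] [[ 0.886  0.464 -0.001]
 [ 0.464 -0.886 -0.   ]
 [-0.001 -0.    -1.   ]]
```

```bash
cat >> lib.py <<'E'
def tray_goal(o,yaw,lx,ly,lz,pitch=np.pi/6):
    R=grip_R(yaw,pitch).as_matrix(); o=np.array(o)
    return o+R[:,0]*lx-R[:,1]*ly-R[:,2]*lz, Ro.from_matrix(R)   # object y = -tool y
ST=([.5397,.2589,.065],-.104); TT=([.5651,.1029,.065],-.189)
E
python3 -c "
from lib import *
g,R=tray_goal(*ST,-.007,0,.095);print(g);rows(g,R,vmax=3.7)"
```

```text
[0.48642723 0.26446043 0.14377241]
dist cm 37.94 rot [-0.153  0.51   0.573] rows 11 t 4.05 q [-0.37  0.39  0.64  1.95 -0.29  0.9  -0.67]
[[1.21, -3.23, 0.11], [-0.014, 0.046, 0.052]]
[[1.03, -3.29, 0.12], [-0.014, 0.046, 0.052]]
[[0.86, -3.34, 0.11], [-0.014, 0.046, 0.052]]
[[0.68, -3.38, 0.1], [-0.014, 0.046, 0.052]]
[[0.49, -3.41, 0.08], [-0.014, 0.046, 0.052]]
[[0.31, -3.43, 0.05], [-0.014, 0.046, 0.052]]
[[0.13, -3.45, 0.02], [-0.014, 0.046, 0.052]]
[[-0.05, -3.45, -0.03], [-0.014, 0.046, 0.052]]
[[-0.22, -3.44, -0.08], [-0.014, 0.046, 0.052]]
[[-0.4, -3.42, -0.15], [-0.014, 0.046, 0.052]]
[[-0.57, -3.4, -0.22], [-0.014, 0.046, 0.052]]
```

Request:
arm_command(plan=[[[1.2,-3.2,-0.9],[-0.014,0.046,0.052],0],[[1.0,-3.3,-0.9],[-0.014,0.046,0.052],0],[[0.9,-3.3,-0.9],[-0.014,0.046,0.052],0],[[0.7,-3.4,-0.9],[-0.014,0.046,0.052],0],[[0.5,-3.4,-0.5],[-0.014,0.046,0.052],0],[[0.3,-3.4,0],[-0.014,0.046,0.052],0],[[0.1,-3.4,0],[-0.014,0.046,0.052],0],[[0,-3.4,0],[-0.014,0.046,0.052],0]])

```text
time_s: 4.72
ee_pos: [0.5004, 0.1345, 0.1905]
orientation: [3.061, 0.098, 0.552]
force: [1.1, 0.5, -0.9]
grip_width: 0.221
```

```bash
python3 -c "
from lib import *
g,R=tray_goal(*ST,-.007,0,.095);rows(g,R,vmax=3.0)"
```

```text
dist cm 13.88 rot [-0.032  0.164  0.163] rows 5 t 4.7167 q [-1.14  0.13  0.77  2.21  0.12  0.52 -1.99]
[[-0.41, -2.65, 0.73], [-0.006, 0.033, 0.033]]
[[-0.52, -2.64, 0.7], [-0.006, 0.033, 0.033]]
[[-0.63, -2.62, 0.66], [-0.006, 0.033, 0.033]]
[[-0.73, -2.6, 0.62], [-0.006, 0.033, 0.033]]
[[-0.84, -2.58, 0.58], [-0.006, 0.033, 0.033]]
```

Request:
arm_command(plan=[[[-0.4,-2.6,0.6],[-0.006,0.033,0.033],0],[[-0.5,-2.6,0.6],[-0.006,0.033,0.033],0],[[-0.6,-2.6,0.6],[-0.006,0.033,0.033],0],[[-0.7,-2.6,0.6],[-0.006,0.033,0.033],0],[[-0.8,-2.6,0.6],[-0.006,0.033,0.033],0],[[0,0,0],[0,0,0],0]])

```text
time_s: 5.22
ee_pos: [0.4792, 0.2772, 0.1425]
orientation: [3.011, -0.15, 0.818]
force: [-0.6, 0.7, -0.4]
grip_width: 0.224
```

```bash
python3 -c "
from lib import *
g,R=tray_goal(*ST,-.007,0,.075);rows(g,R,vmax=3.0);print(cur()[0])
f,K,T=wrist_T();cv2.imwrite('pics/w3.png',f);np.savez('w3.npz',K=K,T=T)"
```

```text
dist cm 2.73 rot [-0.011 -0.006  0.002] rows 1 t 5.2167 q [-1.59  0.38  0.95  2.25  0.25  0.3  -2.64]
[[0.79, 1.21, 2.31], [-0.011, -0.006, 0.002]]
[0.47916082 0.27715877 0.14250454]
```

View pics/w3.png

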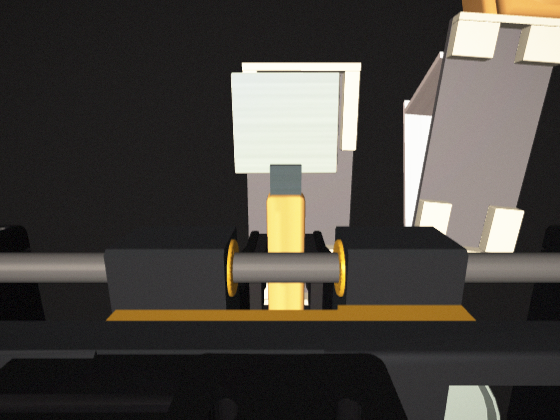

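The view shows the blade at columns 232-339 and the tray's head wall at row 65, columns 243-360. The tool sits about 13 mm too far to +y, as the telemetry says. Joint 7 reads -2.64 against a limit of -2.66, so I'll shift back first, which should relax it, and measure the tray.

```bash
python3 - <<'E'
from lib import *
z=np.load("w3.npz");K,T=z["K"],z["T"];f=cv2.imread("pics/w3.png")
g=cv2.cvtColor(f,cv2.COLOR_BGR2GRAY).astype(int)
print("row66",[(c) for c in range(235,368) if abs(g[66,c+1]-g[66,c-1])>40]); print("col350",[r for r in range(55,165) if abs(g[r+1,350]-g[r-1,350])>40])
print("row130",[c for c in range(338,368) if abs(g[130,c+1]-g[130,c-1])>30],"row190",[c for c in range(240,365) if abs(g[190,c+1]-g[190,c-1])>30])
a=ray([[243,64],[360,64]],K,T,.1229);print("head corners",a.round(4))
o,yaw=ST;R=grip_R(yaw,np.pi/6).as_matrix()
for y in(.042,-.042): print("pred",(np.array(o)+R@[.095,-y,-.012]).round(4))
E
```

```text
row66 [240, 241, 242, 360, 361, 362]
col350 [61, 62, 63, 150, 151]
row130 [338, 341, 342, 343, 356, 357, 358] row190 [246, 247, 248, 270, 301, 350, 351, 352]
head corners [[0.6199 0.2941 0.1229]
 [0.6113 0.2116 0.1229]]
pred [0.6199 0.2928 0.1229]
pred [0.6112 0.2092 0.1229]
```

Request:
arm_command(plan=[[[0.4,0.6,0],[-0.005,-0.003,0],0],[[0.4,0.6,0],[-0.005,-0.003,0],0],[[0,0,0],[0,0,0],0]])

```text
time_s: 5.52
ee_pos: [0.485, 0.2571, 0.1461]
orientation: [2.999, -0.159, 0.796]
force: [0.2, -1.0, -1.0]
grip_width: 0.226
```

```bash
python3 -c "
from lib import *
g,R=tray_goal(*ST,-.007,0,.075);rows(g,R,vmax=3.0);print(cur()[0],cur()[2]['joint_positions'])
f,K,T=wrist_T();cv2.imwrite('pics/w4.png',f);np.savez('w4.npz',K=K,T=T)"
```

```text
dist cm 2.36 rot [0.008 0.005 0.   ] rows 1 t 5.5167 q [-1.56  0.36  0.95  2.25  0.26  0.32 -2.61]
[[-0.05, -0.76, 2.23], [0.008, 0.005, 0.0]]
[0.48499997 0.25713169 0.14611993] [-1.55941997  0.35907006  0.94638641  2.2481282   0.26232753  0.320263
 -2.6099697 ]
```

```bash
sed -i 's/^ST=(\[.5397,.2589,.065\],-.104)/ST=([.5397,.2600,.065],-.095)/' lib.py; python3 -c "
from lib import *
g,R=tray_goal(*ST,-.007,0,.05);rows(g,R,n=4)"
```

```text
dist cm 4.8 rot [ 0.012  0.005 -0.008] rows 4 t 5.5667 q [-1.56  0.36  0.95  2.25  0.26  0.32 -2.61]
[[-0.01, -0.21, 1.18], [0.003, 0.001, -0.002]]
[[-0.01, -0.21, 1.18], [0.003, 0.001, -0.002]]
[[-0.01, -0.21, 1.18], [0.003, 0.001, -0.002]]
[[-0.01, -0.2, 1.18], [0.003, 0.001, -0.002]]
```

Request:
arm_command(plan=[[[0,-0.2,1.2],[0.003,0,-0.002],0],[[0,-0.2,1.2],[0.003,0,-0.002],0],[[0,-0.2,1.2],[0.003,0,-0.002],0],[[0,-0.2,1.2],[0.003,0,-0.002],0],[[0,0,0],[0,0,0],0]])

```text
time_s: 5.98
ee_pos: [0.5138, 0.2563, 0.1067]
orientation: [3.016, -0.168, 0.8]
force: [0.8, -0.3, -0.3]
grip_width: 0.221
```

```bash
python3 -c "
from lib import *
g,R=tray_goal(*ST,-.007,0,.03);rows(g,R,n=4);print(cur()[0])
f,K,T=wrist_T();cv2.imwrite('pics/w4.png',f);np.savez('w4.npz',K=K,T=T)"
```

```text
dist cm 2.06 rot [-0.003  0.006 -0.018] rows 4 t 5.9833 q [-1.34  0.43  0.76  2.23  0.29  0.21 -2.64]
[[-0.15, -0.15, 0.47], [-0.001, 0.001, -0.004]]
[[-0.15, -0.15, 0.47], [-0.001, 0.001, -0.004]]
[[-0.15, -0.15, 0.47], [-0.001, 0.001, -0.004]]
[[-0.15, -0.15, 0.47], [-0.001, 0.001, -0.004]]
[0.51380568 0.25627064 0.10668983]
```

View pics/w4.png

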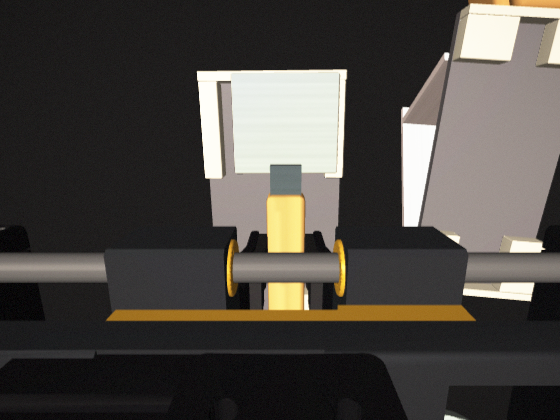

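The blade (columns 232-339) now sits between the side blocks, though off-centre to the right: the left block's inner face is at about 218 and the right one's at about 338. The tool has to move about 4 mm toward tool -y. Before going lower I'll check the exact joint margins.

```bash
python3 - <<'E'
from lib import *
p,R,s=cur();print(s["joint_positions"],s["qvel"].round(3))
E
```

```text
[-1.34371225  0.43190598  0.76322616  2.23201596  0.28874651  0.21182874
 -2.64029457] [-0.047 -0.011  0.04  -0.001 -0.039 -0.004  0.037]
```

Joint 6 (0.212 against a limit of 0.21) and joint 7 are both right at their limits. I'll fit a quick kinematic model from the logged poses, to compare margins for this grasp and for the half-turned one before going on.

```bash
cat > kin.py <<'E'
from lib import *
from scipy.optimize import least_squares
lo=np.array([-2.59,-.33,-1.39,.1,-1.04,.21,-2.66]);hi=np.array([2.59,1.99,1.29,2.45,4.18,1.99,2.66])
D=[([-1.13190289,.4694959,-.04861321,1.53371038,.02407712,1.14098929,-.08228195],[.30407722,.60196446,.22945579],[-.72794125,-3.05565603,.00309932]),
([-.92,.2,.21,2.,-.06,.95,-.52],[.3919,.2995,.2002],[-2.044,-2.376,.003]),
([-.34,.36,.66,1.94,-.28,.94,-.7],[.5231,-.1409,.1748],None),
([-.28,.54,.52,2.02,-.43,.68,-.56],[.5359,-.1056,.0484],[-3.042,-.768,-.006]),
([-.24,.6,.48,2.04,-.47,.62,-.52],[.5339,-.1071,.0104],[-3.044,-.758,.003]),
([-1.14,.13,.77,2.21,.12,.52,-1.99],[.5004,.1345,.1905],[3.061,.098,.552]),
([-1.59,.38,.95,2.25,.25,.3,-2.64],[.4792,.2772,.1425],[3.011,-.15,.818]),
([-1.55942,.35907,.946386,2.248128,.262328,.320263,-2.60997],[.485,.25713,.14612],[2.999,-.159,.796]),
([-1.343712,.431906,.763226,2.232016,.288747,.211829,-2.640295],[.513806,.256271,.10669],[3.016,-.168,.8])]
ax="zyzyzyz"
def fk(q,P):
    a,s=P[0],P[2:9]; R=Ro.from_euler("z",a); p=np.array([0,0,P[9]]); 
    for i in range(7):
        R=R*Ro.from_euler(ax[i],s[i]*q[i])
        if i==1:p=p+R.apply([P[13],0,P[10]])
        if i==3:p=p+R.apply([P[14],0,P[11]])
        if i==5:p=p+R.apply([P[15],0,P[12]])
    return p,R*Ro.from_euler("z",P[1])
def fit(sg):
    def res(v):
        P=np.r_[v[:2],sg,v[2:]];o=[]
        for q,p,r in D:
            pp,RR=fk(q,P);o+=list((pp-p)*5)
            if r is not None:o+=list((Ro.from_rotvec(r).inv()*RR).as_rotvec())
        return o
    return min((least_squares(res,[a,b,.35,.4,.4,.25,0,0,0]) for a in(2.2,-1) for b in(0,1.57,3.1,-1.57)),key=lambda r:r.cost)
if __name__=="__main__":
    import itertools
    best=min(((fit((1,1,s3,1,s5,1,s7)),(1,1,s3,1,s5,1,s7)) for s3,s5,s7 in itertools.product((1,-1),repeat=3)),key=lambda t:t[0].cost)
    r,sg=best;print(r.cost,sg,r.x.round(4),np.abs(r.fun).max());np.save("P.npy",np.r_[r.x[:2],sg,r.x[2:]])
E
python3 kin.py
```

```text
10.153035051204949 (1, 1, -1, 1, -1, 1, -1) [ 1.5543  1.1445 -0.1456 -0.8954 -0.0589 -1.0603  0.1201 -0.0317 -0.7317] 2.0360968480845565
```

```bash
sed -i 's/for a in(2.2,-1)/for a in(0,)/; s/(1,1,s3,1,s5,1,s7)/(-1,1,s3,1,s5,1,s7)/g' kin.py; cat > opt.py <<'E'
from kin import *
P=np.load("P.npy")
def ik(p,R,q0):
    def res(q):
        pp,RR=fk(q,P);m=np.minimum(q-lo,hi-q);return np.r_[(pp-p)*300,(R.inv()*RR).as_rotvec()*100,np.maximum(0,.3-m)*1]
    r=least_squares(res,q0,bounds=(lo+.001,hi-.001));return r
rng=np.random.default_rng(0)
for tn,t in(("ST",ST),("TT",TT)):
  for s in(1,-1):
    for lz in(.015,.06):
        g,_=tray_goal(*t,-.007,0,lz);R=grip_R(t[1],np.pi/6,s)
        b=min((ik(g,R,rng.uniform(lo+.1,hi-.1)) for _ in range(12)),key=lambda r:r.cost)
        print(tn,s,lz,"cost",round(b.cost,4),b.x.round(2),"margin",np.minimum(b.x-lo,hi-b.x).min().round(3))
E
python3 kin.py && python3 opt.py
```

```text
0.006028799313983382 (-1, 1, -1, 1, -1, 1, -1) [-0.0619  1.5125  0.2361  0.5278  0.4473  0.3155 -0.0075 -0.0273 -0.0233] 0.05468475458101668
ST 1 0.015 cost 0.0422 [ 0.17  0.68 -1.09  2.21  1.57  0.92  2.64] margin 0.015
ST 1 0.06 cost 0.4509 [-1.36  0.4   0.76  2.25  0.32  0.21 -2.66] margin 0.001
ST -1 0.015 cost 0.0014 [-0.25  0.45 -0.5   2.2   1.42  0.54 -0.45] margin 0.246
ST -1 0.06 cost 0.0026 [-0.06  0.4  -0.76  2.22  1.32  0.65 -0.37] margin 0.228
TT 1 0.015 cost 0.8777 [-0.37  0.36  0.04  2.29  1.58  0.21  2.66] margin 0.001
TT 1 0.06 cost 0.4844 [-1.37  0.5   1.11  2.33 -1.04  0.21 -1.19] margin 0.001
TT -1 0.015 cost 0.0099 [ 0.25  0.45 -0.71  2.29  1.59  0.51 -0.41] margin 0.159
TT -1 0.06 cost 0.0137 [ 0.35  0.35 -0.83  2.32  1.41  0.51 -0.26] margin 0.135
```

The model shows the half-turned grasp (tool x down-slope) has good joint margins on both trays, and the present one doesn't. So I'll back out, set the scraper down and regrasp it turned by half. First I'll simulate a plain pseudo-inverse controller to see which way the redundancy flows.

```bash
cat > sim.py <<'E'
from kin import *
P=np.load("P.npy")
def jac(q):
    p,R=fk(q,P);J=np.zeros((6,7))
    for i in range(7):
        d=np.array(q,float);d[i]+=1e-5;pp,RR=fk(d,P);J[:3,i]=(pp-p)/1e-5;J[3:,i]=(RR*R.inv()).as_rotvec()/1e-5
    return J
def go(q,p1,R1,N=30,lam=.02):
    q=np.array(q,float);p,R=fk(q,P);sl=Slerp([0,1],Ro.concatenate([R,R1]))
    for k in range(1,N+1):
        for _ in range(2):
            pp,RR=fk(q,P);e=np.r_[p+(p1-p)*k/N-pp,(sl(k/N)*RR.inv()).as_rotvec()]
            J=jac(q);act=np.ones(7)
            for _ in range(3):
                Ja=J*act;dq=Ja.T@np.linalg.solve(Ja@Ja.T+lam**2*np.eye(6),e)
                bad=((q+dq<lo)|(q+dq>hi))&(act>0)
                if not bad.any():break
                act[bad]=0
            q=np.clip(q+dq,lo,hi)
    pp,RR=fk(q,P);return q,np.linalg.norm(pp-p1)*1000,np.linalg.norm((RR.inv()*R1).as_rotvec())
def show(n,r):print(n,r[0].round(2),"err mm",r[1].round(1),"rad",r[2].round(3));return r[0]
E
python3 - <<'E'
from sim import *
q=D[0][0]
print("check vs real");q1=show("1",go(q,np.array(D[1][1]),Ro.from_rotvec(D[1][2])));print(D[1][0])
q2=show("2",go(q1,np.array([.5336,-.1106,.0105]),grip_R(.484,0)));print(D[4][0])
# plan: from now back to flat spot, release, turn -pi, regrasp, place
q=cur()[2]["joint_positions"]
for name,pos,yaw in(("orig",[.534,-.11],.484),("mid",[.56,-.03],.2),("rt",[.55,-.1],0.)):
    print("---",name)
    a=show("up",go(q,np.array([.46,.25,.2]),grip_R(-.095,.3)))
    a=show("dn",go(a,np.array(pos+[.02]),grip_R(yaw,0)))
    a=show("lift",go(a,np.array(pos+[.12]),grip_R(yaw,0)))
    a=show("turn/2",go(a,np.array(pos+[.12]),grip_R(yaw-1.57,0)));a=show("turn",go(a,np.array(pos+[.12]),grip_R(yaw,0,-1)))
    a=show("grasp",go(a,np.array(pos+[.015]),grip_R(yaw,0,-1)))
    a=show("lift",go(a,np.array(pos+[.16]),grip_R(yaw,0,-1)))
    g,_=tray_goal(*ST,-.007,0,.09);a=show("above",go(a,g,grip_R(ST[1],np.pi/6,-1)))
    g,_=tray_goal(*ST,-.007,0,.015);a=show("place",go(a,g,grip_R(ST[1],np.pi/6,-1)))
E
```

```text
check vs real
1 [-0.92  0.19  0.23  2.01 -0.06  0.95 -0.5 ] err mm 0.0 rad 0.0
[-0.92, 0.2, 0.21, 2.0, -0.06, 0.95, -0.52]
2 [-0.26  0.59  0.5   2.05 -0.48  0.61 -0.51] err mm 0.0 rad 0.0
[-0.24, 0.6, 0.48, 2.04, -0.47, 0.62, -0.52]
--- orig
up [-1.24  0.16  0.62  2.13  0.15  0.65 -2.41] err mm 0.0 rad 0.0
dn [-0.16  0.55  0.37  2.05 -0.34  0.6  -0.64] err mm 0.0 rad 0.0
lift [-0.22  0.4   0.44  1.98 -0.23  0.81 -0.73] err mm 0.0 rad 0.0
turn/2 [-0.5   0.49  0.82  1.98 -0.47  0.87 -2.09] err mm 0.0 rad 0.0
turn [-0.43  0.74  1.27  2.23 -1.    0.95 -2.66] err mm 211.3 rad 0.106
grasp [-0.46  0.79  1.29  2.24 -1.02  0.97 -2.66] err mm 200.2 rad 0.093
lift [-0.45  0.77  1.29  2.21 -1.03  0.98 -2.66] err mm 217.3 rad 0.107
above [-0.2   0.29  1.29  2.44 -1.03  0.82 -2.66] err mm 570.4 rad 0.296
place [-0.13  0.25  1.29  2.44 -1.03  0.87 -2.66] err mm 593.7 rad 0.23
--- mid
up [-1.24  0.16  0.62  2.13  0.15  0.65 -2.41] err mm 0.0 rad 0.0
dn [-0.31  0.57  0.37  2.01 -0.34  0.62 -1.07] err mm 0.0 rad 0.0
lift [-0.37  0.43  0.45  1.94 -0.25  0.83 -1.15] err mm 0.0 rad 0.0
turn/2 [-0.65  0.5
[... 354 characters left out ...]
  0.27  1.26  2.44 -1.02  0.9  -2.64] err mm 597.3 rad 0.234
--- rt
up [-1.24  0.16  0.62  2.13  0.15  0.65 -2.41] err mm 0.0 rad 0.0
dn [-0.22  0.58  0.43  2.01 -0.39  0.63 -1.1 ] err mm 0.0 rad 0.0
lift [-0.29  0.44  0.51  1.95 -0.28  0.83 -1.19] err mm 0.0 rad 0.0
turn/2 [-0.57  0.54  0.89  1.94 -0.54  0.91 -2.54] err mm 0.0 rad 0.0
turn [-0.11  0.64  1.28  2.42 -1.02  0.87 -2.63] err mm 388.7 rad 0.173
grasp [-0.15  0.61  1.28  2.45 -1.02  0.81 -2.63] err mm 379.8 rad 0.176
lift [-0.13  0.6   1.28  2.45 -1.02  0.82 -2.63] err mm 397.9 rad 0.175
above [-0.06  0.33  1.28  2.45 -1.02  0.9  -2.63] err mm 592.6 rad 0.251
place [-0.06  0.28  1.28  2.45 -1.02  0.92 -2.63] err mm 596.8 rad 0.235
```

The simulator reproduces the real joints to 0.02 rad. The half turn has to go the other way (+yaw).

```bash
cat > plan2.py <<'E'
from sim import *
q=cur()[2]["joint_positions"]
TW=np.array([.514,-.275])
for name,pos,yaw in(("orig",[.534,-.11],.484),("mid",[.56,-.03],.2),("rt",[.55,-.1],-.3)):
    print("---",name)
    a=show("up",go(q,np.array([.46,.25,.2]),grip_R(-.095,.3)))
    a=show("dn",go(a,np.array(pos+[.02]),grip_R(yaw,0)))
    a=show("lift",go(a,np.array(pos+[.12]),grip_R(yaw,0)))
    a=show("turn/2",go(a,np.array(pos+[.12]),grip_R(yaw+1.57,0)));a=show("turn",go(a,np.array(pos+[.12]),grip_R(yaw,0,-1)))
    a=show("grasp",go(a,np.array(pos+[.015]),grip_R(yaw,0,-1)))
    a=show("lift",go(a,np.array(pos+[.16]),grip_R(yaw,0,-1)))
    g,_=tray_goal(*ST,-.007,0,.09);a=show("above",go(a,g,grip_R(ST[1],np.pi/6,-1)))
    g2,_=tray_goal(*ST,-.007,0,.015);a=show("place",go(a,g2,grip_R(ST[1],np.pi/6,-1)))
    a=show("out",go(a,g,grip_R(ST[1],np.pi/6,-1)))
    a=show("tw above",go(a,np.r_[TW,.15],grip_R(-.497,0,-1)))
    a=show("tw",go(a,np.r_[TW,.012],grip_R(-.497,0,-1)))
    a=show("lift",go(a,np.r_[TW,.16],grip_R(-.497,0,-1)))
    g,_=tray_goal(*TT,-.007,0,.09);a=show("above",go(a,g,grip_R(TT[1],np.pi/6,-1)))
    g,_=tray_goal(*TT,-.007,0,.015);a=show("place",go(a,g,grip_R(TT[1],np.pi/6,-1)))
E
python3 plan2.py
```

```text
--- orig
up [-1.24  0.16  0.62  2.13  0.15  0.65 -2.41] err mm 0.0 rad 0.0
dn [-0.16  0.55  0.37  2.05 -0.34  0.6  -0.64] err mm 0.0 rad 0.0
lift [-0.22  0.4   0.44  1.98 -0.23  0.81 -0.73] err mm 0.0 rad 0.0
turn/2 [ 0.06  0.37  0.1   1.98 -0.05  0.79  0.67] err mm 0.0 rad 0.0
turn [ 0.34  0.38 -0.24  1.98  0.12  0.8   2.09] err mm 0.0 rad 0.0
grasp [ 0.3   0.54 -0.2   2.05  0.19  0.57  2.03] err mm 0.0 rad 0.0
lift [ 0.35  0.33 -0.25  1.94  0.1   0.88  2.1 ] err mm 0.0 rad 0.0
above [-0.7   0.25 -0.03  2.23  0.96  0.44 -0.09] err mm 0.0 rad 0.0
place [-0.74  0.41  0.09  2.21  1.21  0.31 -0.32] err mm 0.0 rad 0.0
out [-0.7   0.25 -0.03  2.23  0.96  0.44 -0.09] err mm 0.0 rad 0.0
tw above [ 0.4   0.39  0.04  1.86 -0.02  0.89  1.53] err mm 0.0 rad 0.0
tw [ 0.4   0.58  0.03  1.96 -0.03  0.6   1.54] err mm 0.0 rad 0.0
lift [ 0.4   0.38  0.04  1.85 -0.02  0.91  1.52] err mm 0.0 rad 0.0
above [-0.53  0.18  0.15  2.33  0.95  0.27  0.12] err mm 0.0 rad 0.0
place [-0.37  0.36  0.05  2.29  1.49  0.21 -0.39] err mm 0.0 rad 0.0
--- mid
up [-1.24  0.16  0.62  2.13  0.15  0.65 -2.41] err mm 0.0 r
[... 1295 characters left out ...]
mm 0.0 rad 0.0
grasp [ 0.21  0.55 -0.12  2.02  0.11  0.58  1.3 ] err mm 0.0 rad 0.0
lift [ 0.24  0.35 -0.15  1.91  0.06  0.89  1.33] err mm 0.0 rad 0.0
above [-0.66  0.25 -0.07  2.23  0.98  0.45 -0.1 ] err mm 0.0 rad 0.0
place [-0.7   0.41  0.05  2.21  1.24  0.33 -0.33] err mm 0.0 rad 0.0
out [-0.66  0.25 -0.07  2.23  0.98  0.45 -0.1 ] err mm 0.0 rad 0.0
tw above [ 0.43  0.39  0.    1.86 -0.    0.89  1.51] err mm 0.0 rad 0.0
tw [ 0.43  0.58  0.    1.96 -0.    0.6   1.51] err mm 0.0 rad 0.0
lift [ 0.43  0.38  0.    1.85 -0.    0.91  1.51] err mm 0.0 rad 0.0
above [-0.49  0.18  0.11  2.33  0.96  0.28  0.11] err mm 0.0 rad 0.0
place [-0.37  0.36  0.05  2.29  1.49  0.21 -0.39] err mm 0.0 rad 0.0
```

Turning by +yaw works. I'll lift out, carry the scraper to a clear spot at about (0.55, -0.10) with yaw -0.1, and set it down there.

Request:
arm_command(plan=[[[0,0,-1.5],[0,0,0],0],[[0,0,-2.5],[0,0,0],0],[[0,0,-2.5],[0,-0.03,0],0],[[1.5,0.5,-2.5],[0,-0.06,0],0],[[1.5,1.5,-2.5],[0,-0.06,0],0]])

```text
time_s: 6.45
ee_pos: [0.4773, 0.2353, 0.2212]
orientation: [3.075, -0.163, 0.55]
force: [1.5, -0.1, -0.9]
grip_width: 0.225
```

```bash
python3 -c "
from lib import *
rows([.55,-.1,.19],grip_R(-.1,0),vmax=3.7);print(cur()[0])"
```

```text
dist cm 34.45 rot [-0.004 -0.354 -0.006] rows 10 t 6.45 q [-1.41  0.14  0.82  2.12  0.2   0.66 -2.43]
[[0.9, 3.26, 0.65], [-0.0, -0.035, -0.001]]
[[0.93, 3.26, 0.62], [-0.0, -0.035, -0.001]]
[[0.94, 3.26, 0.59], [-0.0, -0.035, -0.001]]
[[0.96, 3.26, 0.55], [-0.0, -0.035, -0.001]]
[[0.98, 3.26, 0.52], [-0.0, -0.035, -0.001]]
[[1.0, 3.26, 0.49], [-0.0, -0.035, -0.001]]
[[1.01, 3.26, 0.45], [-0.0, -0.035, -0.001]]
[[1.02, 3.26, 0.42], [-0.0, -0.035, -0.001]]
[[1.04, 3.26, 0.38], [-0.0, -0.035, -0.001]]
[[1.05, 3.26, 0.35], [-0.0, -0.035, -0.001]]
[0.47733264 0.23525551 0.2212453 ]
```

Request:
arm_command(plan=[[[0.9,3.3,0.5],[0,-0.035,0],0],[[0.9,3.3,0.5],[0,-0.035,0],0],[[0.9,3.3,0.5],[0,-0.035,0],0],[[1.0,3.3,0.5],[0,-0.035,0],0],[[1.0,3.3,0.5],[0,-0.035,0],0],[[1.0,3.3,0.5],[0,-0.035,0],0],[[1.0,3.3,0.5],[0,-0.035,0],0],[[1.0,3.3,0.5],[0,-0.035,0],0]])

```text
time_s: 7.12
ee_pos: [0.5418, -0.0385, 0.2108]
orientation: [-3.083, 0.141, -0.138]
force: [0.1, 1.0, -0.5]
grip_width: 0.226
```

Request:
arm_command(plan=[[[1.0,3.2,0.5],[0,-0.035,0],0],[[0.5,2.0,0.5],[0,-0.035,0],0],[[0,0,3],[0,0,0],0],[[0,0,3],[0,0,0],0],[[0,0,0],[0,0,0],0]])

```text
time_s: 7.53
ee_pos: [0.5578, -0.1069, 0.1442]
orientation: [-3.082, 0.168, -0.055]
force: [-0.8, 0.9, -1.1]
grip_width: 0.225
```

```bash
python3 -c "
from lib import *
p,R,s=cur();print(p,R.as_matrix().round(3))
rows([p[0],p[1],.017],grip_R(-.1,0),vmax=2)"
```

```text
[ 0.55784051 -0.10685854  0.14423172] [[ 0.993 -0.107  0.039]
 [-0.109 -0.993  0.052]
 [ 0.033 -0.056 -0.998]]
dist cm 12.72 rot [-0.056 -0.033 -0.009] rows 7 t 7.5333 q [-0.44  0.46  0.77  1.93 -0.49  0.9  -1.09]
[[-0.06, 0.1, 1.81], [-0.008, -0.005, -0.001]]
[[-0.05, 0.09, 1.81], [-0.008, -0.005, -0.001]]
[[-0.04, 0.07, 1.82], [-0.008, -0.005, -0.001]]
[[-0.03, 0.06, 1.82], [-0.008, -0.005, -0.001]]
[[-0.03, 0.04, 1.82], [-0.008, -0.005, -0.001]]
[[-0.02, 0.03, 1.82], [-0.008, -0.005, -0.001]]
[[-0.01, 0.01, 1.82], [-0.008, -0.005, -0.001]]
```

Request:
arm_command(plan=[[[-0.1,0.1,2],[-0.014,-0.008,0],0],[[0,0.1,2],[-0.014,-0.008,0],0],[[0,0,2],[-0.014,-0.008,0],0],[[0,0,2],[-0.014,-0.008,0],0],[[0,0,2],[0,0,0],0],[[0,0,1],[0,0,0],0],[[0,0,0],[0,0,0],0]])

```text
time_s: 8.12
ee_pos: [0.5647, -0.1077, 0.0438]
orientation: [-3.134, 0.172, -0.032]
force: [-0.5, -0.3, -0.1]
grip_width: 0.224
```

```bash
python3 -c "
from lib import *
p,R,s=cur();print(p,R.as_matrix().round(3)[2])
rows([p[0],p[1],.017],grip_R(-.1,0),n=3)"
```

```text
[ 0.56467897 -0.10767612  0.04377289] [ 0.02  -0.004 -1.   ]
dist cm 2.68 rot [-0.004 -0.02  -0.01 ] rows 3 t 8.1167 q [-0.38  0.62  0.68  1.98 -0.59  0.73 -1.02]
[[-0.02, 0.0, 0.89], [-0.001, -0.007, -0.003]]
[[-0.01, 0.0, 0.89], [-0.001, -0.007, -0.003]]
[[-0.01, 0.0, 0.89], [-0.001, -0.007, -0.003]]
```

Request:
arm_command(plan=[[[0,0,0.9],[-0.001,-0.01,-0.003],0],[[0,0,0.9],[-0.001,-0.007,-0.003],0],[[0,0,0.6],[-0.001,-0.005,-0.003],0],[[0,0,0],[0,0,0],0]])

```text
time_s: 8.45
ee_pos: [0.5682, -0.1079, 0.0232]
orientation: [-3.136, 0.156, -0.007]
force: [0.6, -0.2, -1.3]
grip_width: 0.223
```

Request:
arm_command(plan=[[[0,0,0.2],[0,0,0],0],[[0,0,0.1],[0,0,0],0]])

```text
time_s: 8.62
ee_pos: [0.569, -0.1082, 0.0205]
orientation: [-3.136, 0.156, -0.009]
force: [-0.9, 0.2, -0.6]
grip_width: 0.231
```

Request:
arm_command(plan=[[[0,0,0.3],[0,0,0],0],[[0,0,0.2],[0,-0.004,0],0],[[0,0,0.1],[0,0,0],0]])

```text
time_s: 8.87
ee_pos: [0.5693, -0.1085, 0.0166]
orientation: [-3.134, 0.157, -0.003]
force: [-3.7, 1.1, 12.7]
grip_width: 0.222
```

Contact came at 0.0166, so the underside is 16.5 mm ahead of the TCP. Now release, lift, and start the half turn (tool z negative).

Request:
arm_command(plan=[[[0,0,0],[0,0,0],0.6],[[0,0,0],[0,0,0],0.6],[[0,0,0],[0,0,0],0.7],[[0,0,-1.5],[0,0,0],1],[[0,0,-3.5],[0,0,0],1],[[0,0,-3.5],[0,0,-0.12],1],[[0,0,-3.5],[0,0,-0.12],1],[[0,0,-1],[0,0,-0.12],1]])

```text
time_s: 9.53
ee_pos: [0.5664, -0.1092, 0.1472]
orientation: [-3.11, -0.425, 0.013]
force: [1.5, 0.1, -0.8]
grip_width: 0.74
```

Request:
arm_command(plan=[[[0,0,0],[0,0,-0.12],1],[[0,0,0],[0,0,-0.12],1],[[0,0,0],[0,0,-0.12],1],[[0,0,0],[0,0,-0.12],1],[[0,0,0],[0,0,-0.12],1],[[0,0,0],[0,0,-0.12],1],[[0,0,0],[0,0,-0.12],1],[[0,0,0],[0,0,-0.12],1]])

```text
time_s: 10.2
ee_pos: [0.5691, -0.11, 0.1526]
orientation: [2.527, 1.865, 0.004]
force: [0.1, -0.5, -0.6]
grip_width: 0.994
```

Request:
arm_command(plan=[[[0,0,0],[0,0,-0.12],1],[[0,0,0],[0,0,-0.12],1],[[0,0,0],[0,0,-0.12],1],[[0,0,0],[0,0,-0.12],1],[[0,0,0],[0,0,-0.12],1],[[0,0,0],[0,0,-0.12],1],[[0,0,0],[0,0,-0.12],1],[[0,0,0],[0,0,-0.12],1]])

```text
time_s: 10.87
ee_pos: [0.5677, -0.1108, 0.151]
orientation: [1.323, 2.849, 0.001]
force: [-0.3, -0.1, 0.2]
grip_width: 1.002
```

```bash
python3 -c "
from lib import *
p,R,s=cur();print(p);rows([.5693,-.1085,.10],grip_R(-.1,0,-1))
d=imaging.grab_frame('top');cv2.imwrite('pics/top1.png',d['frame'])
K,T=d['intrinsics'],d['pose'];f=d['frame'];h=cv2.cvtColor(f,cv2.COLOR_BGR2HSV)
m=(h[...,2]>110)&(h[...,1]>80)&(h[...,0]<35);n,l,st,c=cv2.connectedComponentsWithStats(m.astype(np.uint8))
for i in range(1,n):
    x,y,w,hh,a=st[i]
    if a>20 and 230<x<330 and 185<y<260: P=ray(np.argwhere(l==i)[:,::-1],K,T,.016);print(st[i],cv2.minAreaRect((P[:,:2]*1000).astype(np.float32)))"
```

```text
[ 0.56770635 -0.11078769  0.15096309]
dist cm 5.1 rot [ 0.    0.   -0.77] rows 7 t 10.8667 q [-0.05  0.4   0.22  1.86 -0.11  0.89  0.92]
[[0.01, 0.04, 0.73], [0.0, 0.0, -0.11]]
[[0.01, 0.04, 0.73], [0.0, 0.0, -0.11]]
[[0.0, 0.04, 0.73], [0.0, 0.0, -0.11]]
[[-0.0, 0.04, 0.73], [0.0, 0.0, -0.11]]
[[-0.01, 0.04, 0.73], [0.0, 0.0, -0.11]]
[[-0.01, 0.04, 0.73], [0.0, 0.0, -0.11]]
[[-0.02, 0.04, 0.73], [0.0, 0.0, -0.11]]
```

Request:
arm_command(plan=[[[0,0,0.7],[0,0,-0.11],1],[[0,0,0.7],[0,0,-0.11],1],[[0,0,0.7],[0,0,-0.11],1],[[0,0,0.7],[0,0,-0.11],1],[[0,0,0.7],[0,0,-0.11],1],[[0,0,0.7],[0,0,-0.11],1],[[0,0,0.7],[0,0,-0.11],1],[[0,0,0],[0,0,0],1]])

```text
time_s: 11.58
ee_pos: [0.5673, -0.1121, 0.0992]
orientation: [0.128, 3.138, 0.0]
force: [-0.9, -0.3, -0.1]
grip_width: 0.999
```

```bash
python3 -c "
from lib import *
p,R,s=cur();print(p);rows([.5693,-.1085,.035],grip_R(-.1,0,-1),n=3)
f,K,T=wrist_T();cv2.imwrite('pics/w5.png',f);np.savez('w5.npz',K=K,T=T)"
```

```text
[ 0.56734153 -0.1120849   0.09923217]
dist cm 6.44 rot [0.    0.001 0.018] rows 3 t 11.5833 q [ 0.1   0.46  0.02  1.9  -0.02  0.79  1.63]
[[-0.05, 0.12, 2.14], [0.0, 0.0, 0.006]]
[[-0.05, 0.12, 2.14], [0.0, 0.0, 0.006]]
[[-0.05, 0.12, 2.14], [0.0, 0.0, 0.006]]
```

View pics/w5.png

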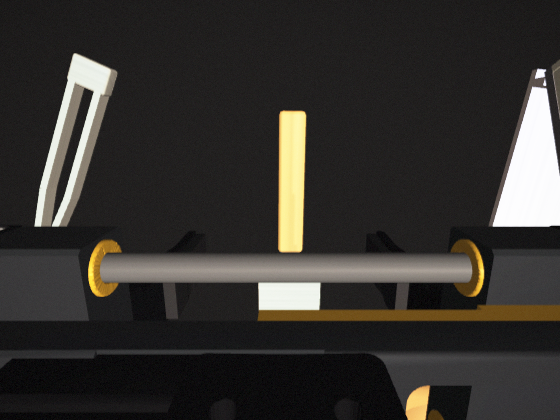

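The handle is straight, at column 292 with its end at row 112, and the blade shows below the gripper bar, so the scraper is where I left it. I'll descend and grasp.

```bash
python3 -c "
from lib import *
z=np.load('w5.npz');a=ray([[292,112],[290,245]],z['K'],z['T'],.016);print(a.round(4),'yaw',np.arctan2(*(a[1]-a[0])[1::-1]))"
```

```text
[[ 0.4925 -0.1011  0.016 ]
 [ 0.5947 -0.1106  0.016 ]] yaw -0.09331156271609237
```

Request:
arm_command(plan=[[[0,0.12,2.1],[0,0,0.006],1],[[0,0.12,2.1],[0,0,0.006],1],[[0,0.12,2.1],[0,0,0.006],1],[[0,0,0],[0,0,0],1]])

```text
time_s: 11.97
ee_pos: [0.5713, -0.1098, 0.0382]
orientation: [0.194, 3.126, -0.002]
force: [-0.0, 0.7, -0.0]
grip_width: 1.005
```

```bash
python3 -c "
from lib import *
p,R,s=cur();print(p);rows([.5693,-.1085,.0105],grip_R(-.1,0,-1),n=2)"
```

```text
[ 0.57127585 -0.1097851   0.038161  ]
dist cm 2.78 rot [-0.001  0.009 -0.024] rows 2 t 11.9667 q [ 0.09  0.55  0.03  1.93 -0.03  0.66  1.59]
[[0.12, 0.05, 1.38], [-0.0, 0.005, -0.012]]
[[0.11, 0.05, 1.38], [-0.0, 0.005, -0.012]]
```

Request:
arm_command(plan=[[[0.1,0,1.0],[0,0.004,-0.012],1],[[0.1,0,1.0],[0,0.004,-0.012],1],[[0,0,0.6],[0,0,0],1],[[0,0,0],[0,0,0],0.5],[[0,0,0.1],[0,0,0],0.2],[[0,0,0],[0,0,0],0],[[0,0,0.1],[0,0,0],0],[[0,0,0],[0,0,0],0]])

```text
time_s: 12.63
ee_pos: [0.5727, -0.1106, 0.0121]
orientation: [0.165, 3.13, -0.004]
force: [0.7, 0.3, 0.7]
grip_width: 0.708
```

Request:
arm_command(plan=[[[0,0,0],[0,0,0],0],[[0,0,0],[0,0,0],0],[[0,0,0],[0,0,0],0],[[0,0,0],[0,0,0],0]])

```text
time_s: 12.97
ee_pos: [0.5734, -0.1108, 0.0133]
orientation: [0.166, 3.128, -0.004]
force: [0.1, -0.8, -0.2]
grip_width: 0.402
```

Request:
arm_command(plan=[[[0,0,0.1],[0,0,0],0],[[0,0,0],[0,0,0],0],[[0,0,0],[0,0,0],0],[[0,0,0],[0,0,0],0],[[0,0,0],[0,0,0],0]])

```text
time_s: 13.38
ee_pos: [0.5736, -0.1107, 0.0124]
orientation: [0.166, 3.128, -0.004]
force: [-0.5, -0.2, 0.4]
grip_width: 0.226
```

```bash
python3 -c "
from lib import *
p,R,s=cur();print(p,s['grip_width'],R.as_matrix().round(3))
from sim import *
q=s['joint_positions']
a=show('lift',go(q,p+[0,0,.16],R))
g,_=tray_goal(*ST,.0,0,.09);a=show('above',go(a,g,grip_R(ST[1],np.pi/6,-1)))
g2,_=tray_goal(*ST,.0,0,.015);a=show('place',go(a,g2,grip_R(ST[1],np.pi/6,-1)))"
```

```text
[ 0.57355807 -0.11073451  0.01241152] 0.22638268491065636 [[-0.994  0.106  0.009]
 [ 0.106  0.994 -0.003]
 [-0.01  -0.002 -1.   ]]
lift [ 0.1   0.37  0.03  1.84 -0.01  0.92  1.61] err mm 0.0 rad 0.0
above [-0.87  0.25  0.18  2.22  0.86  0.4   0.01] err mm 0.0 rad 0.0
place [-0.9   0.42  0.3   2.2   1.04  0.23 -0.16] err mm 0.0 rad 0.0
```

The grip is good at 0.226, with the TCP at scraper x≈-3.5 mm and the underside 12.4 mm ahead. Joint 6 would end at 0.23, which is tight, so I'll search the simulator for a path order that leaves more margin.

```bash
cat > paths.py <<'E'
from sim import *
def R_(yaw,pit):return grip_R(yaw,pit,-1)
def evalp(q,tray,lx,lz,name,mids):
    g,_=tray_goal(*tray,lx,0,lz+.08);g2,_=tray_goal(*tray,lx,0,lz)
    a=q;mm=9
    for (p,R) in mids+[(g,R_(tray[1],np.pi/6)),(g2,R_(tray[1],np.pi/6))]:
        a,e,r=go(a,np.array(p),R,N=15);mm=min(mm,np.minimum(a-lo,hi-a).min())
    print(name,a.round(2),"err",round(e,1),"final margin",np.minimum(a-lo,hi-a).min().round(3),"path",round(mm,3))
if __name__=="__main__":
    p,R,s=cur();q=s["joint_positions"];y=ST[1]
    L=(p+[0,0,.16],R)
    evalp(q,ST,-.0035,.0124,"direct",[L])
    for x in(.5,.6,.7,.75):
      for z in(.2,.3,.4):
        evalp(q,ST,-.0035,.0124,f"flat then tilt {x} {z}",[L,([x,.26,z],R_(y,0))])
        evalp(q,ST,-.0035,.0124,f"tilt first {x} {z}",[L,([x,-.1,z],R_(y,.52)),([x,.26,z],R_(y,.52))])
    for yy in(.6,1.0,-.7,-1.2):evalp(q,ST,-.0035,.0124,f"yaw{yy}",[L,(p+[0,0,.2],R_(yy,0)),([.55,.26,.25],R_(yy,0))]); evalp(q,ST,-.0035,.0124,f"yaw tilt{yy}",[L,(p+[0,0,.2],R_(yy,0)),([.5,.26,.25],R_(yy,.5))])
E
python3 paths.py
```

```text
direct [-0.9   0.43  0.3   2.21  1.07  0.23 -0.2 ] err 0.0 final margin 0.018 path 0.018
flat then tilt 0.5 0.2 [-0.87  0.42  0.26  2.21  1.1   0.24 -0.22] err 0.0 final margin 0.032 path 0.032
tilt first 0.5 0.2 [-0.44  0.42 -0.26  2.2   1.35  0.44 -0.41] err 0.0 final margin 0.229 path 0.055
flat then tilt 0.5 0.3 [-0.78  0.42  0.15  2.2   1.18  0.28 -0.28] err 0.0 final margin 0.072 path 0.072
tilt first 0.5 0.3 [-0.25  0.45 -0.49  2.2   1.41  0.54 -0.44] err 0.0 final margin 0.254 path 0.214
flat then tilt 0.5 0.4 [-0.72  0.41  0.08  2.2   1.22  0.31 -0.31] err 0.0 final margin 0.099 path 0.099
tilt first 0.5 0.4 [-0.23  0.46 -0.51  2.2   1.42  0.55 -0.45] err 0.0 final margin 0.254 path 0.144
flat then tilt 0.6 0.2 [-0.93  0.43  0.33  2.21  1.05  0.22 -0.17] err 0.0 final margin 0.007 path 0.007
tilt first 0.6 0.2 [-0.95  0.43  0.35  2.21  1.03  0.21 -0.16] err 0.1 final margin 0.0 path 0.0
flat then tilt 0.6 0.3 [-0.87  0.42  0.26  2.21  1.11  0.24 -0.22] err 0.0 final margin 0.033 path 0.033
tilt first 0.6 0.3 [-0.65  0.41 -0.01  2.2   1.26  0.34 -0.34] err 0.0 final margin 0.
[... 1486 characters left out ...]
11  0.25 -0.23] err 0.0 final margin 0.037 path 0.037
yaw tilt0.6 [-0.68  0.41  0.04  2.2   1.24  0.33 -0.33] err 0.0 final margin 0.116 path 0.116
yaw1.0 [-0.87  0.42  0.26  2.21  1.11  0.24 -0.23] err 0.0 final margin 0.034 path 0.019
yaw tilt1.0 [-0.84  0.42  0.22  2.21  1.13  0.26 -0.25] err 0.0 final margin 0.047 path 0.019
yaw-0.7 [-0.87  0.42  0.25  2.21  1.11  0.25 -0.23] err 0.0 final margin 0.036 path 0.036
yaw tilt-0.7 [-0.74  0.41  0.11  2.2   1.2   0.3  -0.3 ] err 0.0 final margin 0.089 path 0.089
yaw-1.2 [-0.87  0.42  0.26  2.21  1.1   0.24 -0.22] err 0.0 final margin 0.032 path 0.032
yaw tilt-1.2 [-0.81  0.42  0.19  2.2   1.16  0.27 -0.27] err 0.0 final margin 0.061 path 0.061
```

"Tilt first, travel at x=0.5, z=0.3" gives a margin of 0.25 rad. I'll lift now.

Request:
arm_command(plan=[[[0,0,-1.5],[0,0,0],0],[[0,0,-3],[0,0,0],0],[[0,0,-4],[0,0,0],0],[[0,0,-4],[0,0,0],0],[[0,0,-3],[0,0,0],0]])

```text
time_s: 13.8
ee_pos: [0.5657, -0.1093, 0.1635]
orientation: [-0.165, -3.125, 0.001]
force: [0.8, 0.5, -0.0]
grip_width: 0.228
```

```bash
python3 -c "
from lib import *
rows([.5,-.1,.3],grip_R(ST[1],np.pi/6,-1),wmax=.11)"
```

```text
dist cm 15.18 rot [-0.004 -0.536 -0.01 ] rows 5 t 13.8 q [ 0.09  0.38  0.04  1.84 -0.02  0.93  1.6 ]
[[1.36, 0.04, -2.71], [-0.001, -0.107, -0.002]]
[[1.06, 0.05, -2.84], [-0.001, -0.107, -0.002]]
[[0.75, 0.05, -2.94], [-0.001, -0.107, -0.002]]
[[0.43, 0.05, -3.0], [-0.001, -0.107, -0.002]]
[[0.11, 0.06, -3.03], [-0.001, -0.107, -0.002]]
```

Request:
arm_command(plan=[[[1.4,0,-2.7],[0,-0.107,-0.002],0],[[1.1,0,-2.8],[0,-0.107,-0.002],0],[[0.8,0,-2.9],[0,-0.107,-0.002],0],[[0.4,0,-3.0],[0,-0.107,-0.002],0],[[0.1,0,-3.0],[0,-0.107,-0.002],0],[[0,0,0],[0,0,0],0]])

```text
time_s: 14.3
ee_pos: [0.5002, -0.1022, 0.3098]
orientation: [0.121, 2.578, -0.042]
force: [-0.5, 0.3, -0.9]
grip_width: 0.223
```

```bash
python3 -c "
from lib import *
rows([.5,.26,.3],grip_R(ST[1],np.pi/6,-1),vmax=3.3)
p,R,s=cur()
from paths import *
evalp(s['joint_positions'],ST,-.0035,.0124,'',[([.5,.26,.3],R_(ST[1],.52))])"
```

```text
dist cm 36.23 rot [-0.004  0.038  0.003] rows 11 t 14.3 q [ 0.1  -0.12  0.02  2.18 -0.02  0.52  1.62]
[[0.3, 3.28, -0.11], [-0.0, 0.003, 0.0]]
[[0.31, 3.28, -0.1], [-0.0, 0.003, 0.0]]
[[0.31, 3.28, -0.1], [-0.0, 0.003, 0.0]]
[[0.31, 3.28, -0.1], [-0.0, 0.003, 0.0]]
[[0.31, 3.28, -0.1], [-0.0, 0.003, 0.0]]
[[0.31, 3.28, -0.09], [-0.0, 0.003, 0.0]]
[[0.31, 3.28, -0.09], [-0.0, 0.003, 0.0]]
[[0.31, 3.28, -0.09], [-0.0, 0.003, 0.0]]
[[0.31, 3.28, -0.09], [-0.0, 0.003, 0.0]]
[[0.31, 3.28, -0.08], [-0.0, 0.003, 0.0]]
[[0.32, 3.28, -0.08], [-0.0, 0.003, 0.0]]
 [-0.28  0.45 -0.45  2.2   1.4   0.52 -0.44] err 0.0 final margin 0.253 path 0.226
```

Request:
arm_command(plan=[[[0.3,3.3,0],[0,0.005,0],0],[[0.3,3.3,0],[0,0.005,0],0],[[0.3,3.3,0],[0,0.005,0],0],[[0.3,3.3,0],[0,0.005,0],0],[[0.3,3.3,0],[0,0.005,0],0],[[0.3,3.3,0],[0,0.005,0],0],[[0.3,3.3,0],[0,0.005,0],0],[[0.3,3.3,0],[0,0,0],0]])

```text
time_s: 14.97
ee_pos: [0.504, 0.1624, 0.2972]
orientation: [0.152, 2.609, -0.051]
force: [0.6, 0.7, -1.0]
grip_width: 0.226
```

```bash
python3 -c "
from lib import *
g,_=tray_goal(*ST,-.0035,0,.0924)
rows(g,grip_R(ST[1],np.pi/6,-1),vmax=3.0);print(cur()[0])"
```

```text
dist cm 18.53 rot [-0.018  0.005 -0.017] rows 7 t 14.9667 q [-0.04  0.   -0.54  2.09  0.53  0.71  0.53]
[[1.42, 1.44, 1.71], [-0.003, 0.001, -0.002]]
[[1.41, 1.44, 1.71], [-0.003, 0.001, -0.002]]
[[1.41, 1.44, 1.72], [-0.003, 0.001, -0.002]]
[[1.4, 1.44, 1.72], [-0.003, 0.001, -0.002]]
[[1.4, 1.44, 1.73], [-0.003, 0.001, -0.002]]
[[1.39, 1.44, 1.73], [-0.003, 0.001, -0.002]]
[[1.39, 1.44, 1.74], [-0.003, 0.001, -0.002]]
[0.50400334 0.16238686 0.29716789]
```

Request:
arm_command(plan=[[[1.4,2.0,1.0],[-0.003,0,-0.002],0],[[1.4,2.0,1.2],[-0.003,0,-0.002],0],[[1.4,2.0,1.5],[-0.003,0,-0.002],0],[[1.4,1.5,1.8],[-0.003,0,-0.002],0],[[1.4,1.3,2.0],[-0.003,0,-0.002],0],[[1.4,1.0,2.0],[-0.003,0,-0.002],0],[[1.2,0.3,1.5],[0,0,-0.002],0],[[0,0,0],[0,0,0],0]])

```text
time_s: 15.63
ee_pos: [0.4875, 0.2838, 0.146]
orientation: [0.114, 2.615, -0.018]
force: [0.5, -0.0, -0.8]
grip_width: 0.222
```

```bash
cat > near.py <<'E'
from lib import *
import sys
tray=eval(sys.argv[1]);lx,lz=float(sys.argv[2]),float(sys.argv[3])
g,_=tray_goal(*tray,lx,0,lz);R=grip_R(tray[1],np.pi/6,-1)
rows(g,R,n=int(sys.argv[4]));print(cur()[0])
if len(sys.argv)>5:
    f,K,T=wrist_T();cv2.imwrite(f'pics/{sys.argv[5]}.png',f);np.savez(sys.argv[5]+'.npz',K=K,T=T)
E
python3 near.py ST -.0035 .04 4 w6
```

```text
dist cm 6.03 rot [0.013 0.001 0.004] rows 4 t 15.6333 q [-0.33  0.32 -0.56  2.16  1.09  0.66 -0.24]
[[-0.07, -0.49, 1.42], [0.003, 0.0, 0.001]]
[[-0.07, -0.48, 1.43], [0.003, 0.0, 0.001]]
[[-0.07, -0.48, 1.43], [0.003, 0.0, 0.001]]
[[-0.07, -0.47, 1.43], [0.003, 0.0, 0.001]]
[0.48753413 0.28379563 0.14595725]
```

View pics/w6.png

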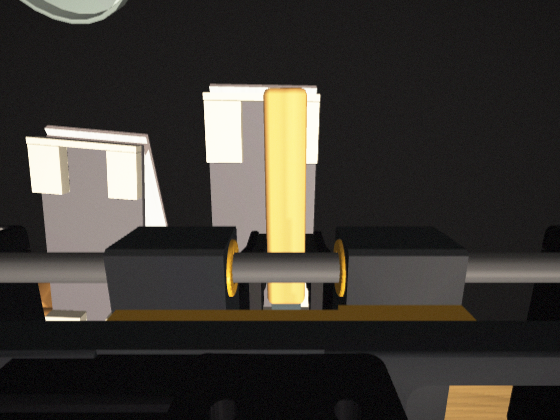

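The view shows the tray's lower end: wall at row 94, columns 204-320, with the handle at column 285, so it's still offset to the right as telemetry says. Joint 6 is now a comfortable 0.66. I'll check the tray corners against the estimate, then shift and lower.

```bash
python3 - <<'E'
from lib import *
z=np.load("w6.npz");K,T=z["K"],z["T"];f=cv2.imread("pics/w6.png");g=cv2.cvtColor(f,cv2.COLOR_BGR2GRAY).astype(int)
for r in(90,96,99,120,200):print(r,[c for c in range(195,330) if abs(g[r,c+1]-g[r,c-1])>35])
print("col225",[r for r in range(80,170) if abs(g[r+1,225]-g[r-1,225])>25])
a=ray([[204,95],[319.5,95]],K,T,.0279);print("low corners",a.round(4))
b=ray([[211,200],[315,200]],K,T,.065-.02);print(b.round(4))
o,yaw=ST;R=grip_R(yaw,np.pi/6).as_matrix()
for y in(-.042,.042): print("pred",(np.array(o)+R@[-.095,-y,-.012]).round(4))
E
```

```text
90 [208, 209, 210, 264, 265, 267, 305, 306, 316, 317, 318]
96 [201, 202, 203, 262, 263, 265, 266, 305, 307, 319, 320, 321]
99 [201, 202, 203, 262, 263, 265, 266, 305, 307, 319, 320, 321]
120 [203, 204, 205, 240, 241, 263, 265, 266, 306, 307, 318, 319, 320]
200 [210, 211, 266, 267, 268, 304, 305, 313, 314, 315]
col225 [82, 83, 84, 85, 86, 87, 99, 162, 163]
low corners [[0.4507 0.229  0.0279]
 [0.4582 0.3122 0.0279]]
[[0.5376 0.215  0.045 ]
 [0.5462 0.3058 0.045 ]]
pred [0.4478 0.2266 0.0279]
pred [0.4558 0.3102 0.0279]
```

Request:
arm_command(plan=[[[0,-0.8,0.5],[0.003,0,0.001],0],[[0,-0.8,1],[0.003,0,0.001],0],[[-0.1,-0.3,1.0],[0.003,0,0.001],0],[[0,0,0.8],[0.003,0,0],0],[[0,0,0],[0,0,0],0]])

```text
time_s: 16.1
ee_pos: [0.5093, 0.2602, 0.1236]
orientation: [0.132, 2.604, -0.031]
force: [-0.2, -0.5, -0.6]
grip_width: 0.225
```

```bash
python3 near.py ST -.0035 .04 3
```

```text
dist cm 2.68 rot [ 0.     0.011 -0.007] rows 3 t 16.1 q [-0.32  0.36 -0.52  2.17  1.19  0.63 -0.3 ]
[[0.23, 0.09, 0.86], [0.0, 0.004, -0.002]]
[[0.23, 0.09, 0.86], [0.0, 0.004, -0.002]]
[[0.22, 0.09, 0.86], [0.0, 0.004, -0.002]]
[0.50933861 0.26021788 0.12361186]
```

```bash
sed -i 's/^ST=(\[.5397,.2600,.065\],-.095)/ST=([.5407,.2612,.065],-.101)/' lib.py; python3 near.py ST -.0035 .03 3
```

```text
dist cm 3.7 rot [ 0.003  0.011 -0.001] rows 3 t 16.1 q [-0.32  0.36 -0.52  2.17  1.19  0.63 -0.3 ]
[[0.21, 0.13, 1.21], [0.001, 0.004, -0.0]]
[[0.2, 0.14, 1.21], [0.001, 0.004, -0.0]]
[[0.2, 0.14, 1.21], [0.001, 0.004, -0.0]]
[0.50933861 0.26021788 0.12361186]
```

Request:
arm_command(plan=[[[0.2,0.13,1.2],[0.001,0.004,0],0],[[0.2,0.13,1.2],[0.001,0.004,0],0],[[0.2,0.13,1.0],[0,0.004,0],0],[[0,0,0],[0,0,0],0]])

```text
time_s: 16.43
ee_pos: [0.5258, 0.2619, 0.0953]
orientation: [0.141, 2.609, -0.03]
force: [0.6, -0.2, -1.2]
grip_width: 0.225
```

```bash
python3 near.py ST -.0035 .0134 3 w7
```

```text
dist cm 2.11 rot [ 0.002  0.006 -0.008] rows 3 t 16.4333 q [-0.33  0.43 -0.48  2.16  1.28  0.61 -0.38]
[[0.2, 0.03, 0.67], [0.001, 0.002, -0.003]]
[[0.19, 0.03, 0.68], [0.001, 0.002, -0.003]]
[[0.19, 0.03, 0.68], [0.001, 0.002, -0.003]]
[0.525812   0.26185769 0.09529387]
```

View pics/w7.png

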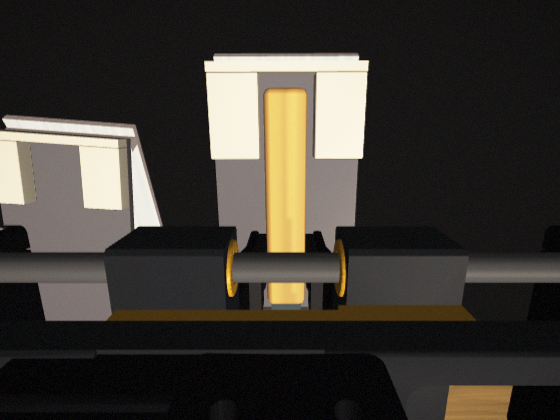

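The handle (columns 265-306) is centred in the lower pocket (258-316) and parallel to it. Now to lower it.

Request:
arm_command(plan=[[[0.25,0,0.5],[0,0.002,-0.003],0],[[0.25,0,0.5],[0,0.002,-0.003],0],[[0.1,0,0.4],[0,0.002,0],0],[[0,0,0],[0,0,0],0]])

```text
time_s: 16.82
ee_pos: [0.5286, 0.2627, 0.0831]
orientation: [0.134, 2.61, -0.028]
force: [-0.0, -0.2, -0.4]
grip_width: 0.226
```

```bash
python3 near.py ST -.0035 .0124 2
```

```text
dist cm 0.96 rot [ 0.005  0.004 -0.003] rows 2 t 16.8167 q [-0.34  0.45 -0.47  2.16  1.32  0.6  -0.41]
[[0.1, -0.01, 0.47], [0.003, 0.002, -0.001]]
[[0.1, -0.01, 0.47], [0.003, 0.002, -0.001]]
[0.52863678 0.26265816 0.08308355]
```

Request:
arm_command(plan=[[[0.15,0,0.3],[0.003,0.003,-0.001],0],[[0.1,0,0.2],[0.002,0.002,-0.001],0],[[0,0,0.1],[0,0,0],0]])

```text
time_s: 17.07
ee_pos: [0.5295, 0.2629, 0.0766]
orientation: [0.132, 2.616, -0.035]
force: [0.5, 0.5, -1.1]
grip_width: 0.226
```

```bash
python3 near.py ST -.0035 .0124 1
```

```text
dist cm 0.34 rot [ 0.    -0.001 -0.   ] rows 1 t 17.0667 q [-0.35  0.47 -0.47  2.16  1.33  0.6  -0.42]
[[-0.05, -0.06, 0.33], [0.0, -0.001, -0.0]]
[0.52946752 0.26289749 0.07656203]
```

Request:
arm_command(plan=[[[0,-0.05,0.2],[0,0,0],0],[[0,0,0.1],[0,0,0],0],[[0,0,0],[0,0,0],0]])

```text
time_s: 17.32
ee_pos: [0.5307, 0.2626, 0.0742]
orientation: [0.131, 2.615, -0.035]
force: [-1.1, -0.4, 0.6]
grip_width: 0.224
```

```bash
python3 near.py ST -.0035 .0124 1; python3 -c "
from lib import *;print(cur()[2]['force'])"
```

```text
dist cm 0.1 rot [0.    0.    0.001] rows 1 t 17.3167 q [-0.35  0.47 -0.46  2.16  1.34  0.6  -0.43]
[[-0.06, -0.04, 0.06], [0.0, 0.0, 0.001]]
[0.53071073 0.26261907 0.07419683]
[-1.07495105 -0.42228606  0.56909009]
```

Request:
arm_command(plan=[[[0,0,0.15],[0,0,0],0],[[0,0,0.1],[0,0,0],0]])

```text
time_s: 17.48
ee_pos: [0.5308, 0.2627, 0.0741]
orientation: [0.131, 2.612, -0.037]
force: [-6.5, -0.9, 8.4]
grip_width: 0.223
```

Request:
arm_command(plan=[[[0,0,0.1],[0,0,0],0],[[0,0,0],[0,0,0],0]])

```text
time_s: 17.65
ee_pos: [0.5307, 0.2627, 0.0744]
orientation: [0.131, 2.61, -0.038]
force: [0.9, 0.4, -1.2]
grip_width: 0.227
```

It's in contact square to the slope: about 10 N, then relaxed. Pressing lightly, releasing, and backing straight out.

Request:
arm_command(plan=[[[0,0,0.1],[0,0,0],0],[[0,0,0],[0,0,0],0.3],[[0,0,0],[0,0,0],0.5],[[0,0,0],[0,0,0],0.6],[[0,0,0],[0,0,0],0.6],[[0,0,-1.5],[0,0,0],0.6],[[0,0,-3],[0,0,0],0.7],[[0,0,-3.5],[0,0,0],1]])

```text
time_s: 18.32
ee_pos: [0.4913, 0.2632, 0.138]
orientation: [0.137, 2.619, -0.049]
force: [0.7, 0.5, 0.4]
grip_width: 0.664
```

Request:
arm_command(plan=[[[0,0,-3.5],[0,0,0],1],[[0,0,-3.5],[0,0,0],1],[[0,0,0],[0,0,0],1]])

```text
time_s: 18.57
ee_pos: [0.4543, 0.2702, 0.205]
orientation: [0.133, 2.616, -0.043]
force: [-0.1, -0.4, 1.1]
grip_width: 0.893
```

```bash
cat > p2.py <<'E'
from paths import *
p,R,s=cur();q=s["joint_positions"];print(p,q.round(2))
W=np.array([.514,-.275])
for x,z in((.5,.3),(.45,.35),(.5,.4)):
  for via in("tilted","flat"):
    for gx in(0,.015):
        w=W+gx*np.array([np.cos(.497),-np.sin(.497)])
        a,e,_=go(q,np.array([x,.2,z]),R_(-.1,.52));
        if via=="tilted":a,e,_=go(a,np.array([x,-.2,z]),R_(-.3,.52))
        a,e,_=go(a,np.r_[w,.15],R_(-.497,0));a,e,_=go(a,np.r_[w,.012],R_(-.497,0))
        print(via,x,z,gx,"at tw",a.round(2))
        for x2,z2 in((.5,.3),(.45,.3),(.5,.4)):
            evalp(a,TT,-.008+gx,.012,f"   place via {x2},{z2}",[(np.r_[w,.16],R_(-.497,0)),([x2,-.25,z2],R_(TT[1],.52)),([x2,.1,z2],R_(TT[1],.52))])
E
python3 p2.py
```

```text
[0.45432578 0.27018615 0.20495847] [-0.29  0.18 -0.63  2.16  0.87  0.74 -0.06]
tilted 0.5 0.3 0 at tw [ 0.28  0.59  0.18  1.96 -0.18  0.61  1.66]
   place via 0.5,0.3 [-0.01  0.39 -0.39  2.29  1.58  0.37 -0.43] err 0.0 final margin 0.158 path 0.12
   place via 0.45,0.3 [ 0.27  0.46 -0.74  2.29  1.61  0.53 -0.43] err 0.0 final margin 0.159 path 0.079
   place via 0.5,0.4 [-0.    0.39 -0.4   2.29  1.58  0.37 -0.43] err 0.0 final margin 0.161 path 0.12
tilted 0.5 0.3 0.015 at tw [ 0.29  0.61  0.19  1.92 -0.18  0.63  1.66]
   place via 0.5,0.3 [-0.01  0.39 -0.37  2.26  1.51  0.36 -0.35] err 0.0 final margin 0.146 path 0.146
   place via 0.45,0.3 [ 0.27  0.46 -0.71  2.26  1.56  0.51 -0.36] err 0.0 final margin 0.187 path 0.077
   place via 0.5,0.4 [-0.01  0.39 -0.37  2.26  1.51  0.36 -0.35] err 0.0 final margin 0.145 path 0.145
flat 0.5 0.3 0 at tw [ 0.45  0.58 -0.03  1.96  0.03  0.6   1.48]
   place via 0.5,0.3 [ 0.28  0.46 -0.74  2.29  1.61  0.53 -0.43] err 0.0 final margin 0.159 path 0.121
   place via 0.45,0.3 [ 0.43  0.55 -0.95  2.29  1.64  0.66 -0.42] err 0.0 final margin 0.156 path
[... 2813 characters left out ...]
  0.6   1.54]
   place via 0.5,0.3 [ 0.18  0.43 -0.62  2.29  1.6   0.47 -0.43] err 0.0 final margin 0.16 path 0.121
   place via 0.45,0.3 [ 0.42  0.54 -0.94  2.29  1.64  0.65 -0.42] err 0.0 final margin 0.156 path 0.029
   place via 0.5,0.4 [ 0.19  0.44 -0.63  2.29  1.6   0.48 -0.43] err 0.0 final margin 0.16 path 0.121
flat 0.5 0.4 0.015 at tw [ 0.4   0.6   0.04  1.92 -0.03  0.62  1.54]
   place via 0.5,0.3 [ 0.19  0.43 -0.61  2.26  1.55  0.46 -0.36] err 0.0 final margin 0.187 path 0.149
   place via 0.45,0.3 [ 0.43  0.54 -0.93  2.27  1.6   0.64 -0.36] err 0.0 final margin 0.184 path 0.024
   place via 0.5,0.4 [ 0.19  0.43 -0.62  2.26  1.55  0.46 -0.36] err 0.0 final margin 0.187 path 0.119
```

The tweezers path is fine with a flat approach and placing via (0.5, 0.3). I'll check the scraper in the top view numerically and get rows toward the tweezers.

```bash
cat > chk.py <<'E'
from lib import *
def cham(d,tray,m,box,h):
    f,K,T=d; o,yaw=tray;R=grip_R(yaw,np.pi/6).as_matrix();R=np.c_[R[:,0],-R[:,1],-R[:,2]]
    mm=np.zeros(m.shape,bool);x0,y0,x1,y1=box;mm[y0:y1,x0:x1]=m[y0:y1,x0:x1]
    n,l,st,c=cv2.connectedComponentsWithStats(mm.astype(np.uint8));i=1+st[1:,4].argmax();px=np.argwhere(l==i)[:,::-1]
    Tt=np.eye(4);Tt[:3,:3]=R;Tt[:3,3]=o
    P=ray(px,K,np.linalg.inv(Tt)@T,h)*1000
    print(st[i],cv2.minAreaRect(P[:,:2].astype(np.float32)),P.min(0),P.max(0))
E
python3 - <<'E'
from chk import *
d=imaging.grab_frame("top");f=d["frame"];cv2.imwrite("pics/top2.png",f);h=cv2.cvtColor(f,cv2.COLOR_BGR2HSV)
print("expect handle x -85..25, centre -30,0")
cham((f,d["intrinsics"],d["pose"]),ST,(h[...,2]>110)&(h[...,1]>80)&(h[...,0]<35),(140,180,195,260),.016)
rows([.5,.2,.3],grip_R(-.1,np.pi/6,-1),vmax=3.5)
E
```

```text
expect handle x -85..25, centre -30,0
[157 214   8  32  80] ((-25.544322967529297, 0.08946418762207031), (97.56157684326172, 20.62682342529297), 0.1223863810300827) [-74.33459411 -10.31056582  16.        ] [23.25839211 10.33753307 16.        ]
dist cm 12.72 rot [-0.009 -0.003 -0.001] rows 4 t 18.6167 q [-0.29  0.18 -0.63  2.16  0.88  0.74 -0.06]
[[-2.33, -1.6, -1.45], [-0.002, -0.001, -0.0]]
[[-2.33, -1.6, -1.45], [-0.002, -0.001, -0.0]]
[[-2.33, -1.6, -1.46], [-0.002, -0.001, -0.0]]
[[-2.33, -1.59, -1.46], [-0.002, -0.001, -0.0]]
```

The scraper is in its tray: handle centred (y 0.1 mm), angle 0.1°. The gripper hides its tail end. On to the tweezers.

Request:
arm_command(plan=[[[-2.3,-1.6,-1.5],[0,0,0],1],[[-2.3,-1.6,-1.5],[0,0,0],1],[[-2.3,-1.6,-1.5],[0,0,0],1],[[-2.0,-1.6,-1.3],[0,0,0],1]])

```text
time_s: 18.95
ee_pos: [0.495, 0.1994, 0.2924]
orientation: [0.121, 2.631, -0.051]
force: [-0.1, -0.0, -0.2]
grip_width: 0.999
```

```bash
python3 -c "
from lib import *
rows([.514,-.275,.17],grip_R(-.497,0,-1),vmax=3.6)"
```

```text
dist cm 49.03 rot [0.088 0.504 0.396] rows 14 t 18.95 q [-0.08  0.03 -0.59  2.06  0.56  0.76  0.46]
[[0.05, -3.35, 1.03], [0.006, 0.036, 0.028]]
[[-0.08, -3.34, 1.05], [0.006, 0.036, 0.028]]
[[-0.22, -3.33, 1.06], [0.006, 0.036, 0.028]]
[[-0.35, -3.31, 1.08], [0.006, 0.036, 0.028]]
[[-0.48, -3.3, 1.08], [0.006, 0.036, 0.028]]
[[-0.61, -3.27, 1.08], [0.006, 0.036, 0.028]]
[[-0.74, -3.25, 1.08], [0.006, 0.036, 0.028]]
[[-0.87, -3.22, 1.07], [0.006, 0.036, 0.028]]
[[-1.0, -3.18, 1.06], [0.006, 0.036, 0.028]]
[[-1.13, -3.15, 1.04], [0.006, 0.036, 0.028]]
[[-1.26, -3.11, 1.01], [0.006, 0.036, 0.028]]
[[-1.38, -3.06, 0.99], [0.006, 0.036, 0.028]]
[[-1.5, -3.02, 0.95], [0.006, 0.036, 0.028]]
[[-1.62, -2.97, 0.92], [0.006, 0.036, 0.028]]
```

Request:
arm_command(plan=[[[0,-3.4,0.8],[0.006,0.036,0.028],1],[[-0.1,-3.3,0.8],[0.006,0.036,0.028],1],[[-0.2,-3.3,0.9],[0.006,0.036,0.028],1],[[-0.3,-3.3,1.1],[0.006,0.036,0.028],1],[[-0.5,-3.3,1.1],[0.006,0.036,0.028],1],[[-0.6,-3.3,1.1],[0.006,0.036,0.028],1],[[-0.7,-3.3,1.1],[0.006,0.036,0.028],1],[[-0.9,-3.2,1.1],[0.006,0.036,0.028],1]])

```text
time_s: 19.62
ee_pos: [0.5062, -0.0851, 0.223]
orientation: [0.491, 2.89, -0.015]
force: [1.4, 0.6, -0.9]
grip_width: 0.998
```

Request:
arm_command(plan=[[[-1.0,-3.2,1.1],[0.006,0.036,0.028],1],[[-1.1,-3.2,1.0],[0.006,0.036,0.028],1],[[-1.3,-3.1,1.0],[0.006,0.036,0.028],1],[[-1.4,-3.1,1.0],[0.006,0.036,0.028],1],[[-1.5,-3.0,1.0],[0.006,0.036,0.028],1],[[0,0,0],[0,0,0],1]])

```text
time_s: 20.12
ee_pos: [0.5024, -0.2783, 0.1624]
orientation: [-0.783, -3.042, 0.006]
force: [-0.7, -0.3, -0.1]
grip_width: 1.001
```

```bash
cat > m4.py <<'E'
from lib import *
rows([.514,-.275,.05],grip_R(-.497,0,-1),vmax=3)
f,K,T=wrist_T();cv2.imwrite('pics/w8.png',f);g=cv2.cvtColor(f,cv2.COLOR_BGR2GRAY)
m=(g>110).astype(np.uint8);m[222:]=0
n,l,st,c=cv2.connectedComponentsWithStats(m)
for i in range(1,n):
    if st[i,4]>200:
        P=ray(np.argwhere(l==i)[:,::-1],K,T,.012);r=cv2.minAreaRect((P[:,:2]*1000).astype(np.float32));print(st[i],np.round(r[0]+r[1]+(r[2],),1),cv2.boxPoints(r).round().tolist())
print(cur()[0])
E
python3 m4.py
```

```text
dist cm 11.3 rot [-0.004  0.    -0.007] rows 4 t 20.1167 q [ 0.52  0.38 -0.12  1.85  0.06  0.92  1.44]
[[-0.21, 0.22, 2.81], [-0.001, 0.0, -0.002]]
[[-0.21, 0.22, 2.81], [-0.001, 0.0, -0.002]]
[[-0.21, 0.22, 2.81], [-0.001, 0.0, -0.002]]
[[-0.22, 0.21, 2.81], [-0.001, 0.0, -0.002]]
[ 279  123   30   99 1683] [ 487.8 -262.1   27.6   95.7   61.1] [[439.0, -251.0], [523.0, -297.0], [536.0, -273.0], [453.0, -227.0]]
[   1  192  122   30 2638] [ 403.5 -483.3  122.8   29.9   61.2] [[361.0, -530.0], [387.0, -544.0], [446.0, -437.0], [420.0, -422.0]]
[ 0.50233745 -0.27482072  0.16250154]
```

The heel's end is at (446,-239) mm, 27.6 mm wide against an expected 28, with yaw -0.503. That puts the origin at about (520.5,-279.5), which agrees with the top view. Descending.

Request:
arm_command(plan=[[[-0.2,0.25,2.8],[0,0,-0.003],1],[[-0.2,0.25,2.8],[0,0,-0.003],1],[[-0.2,0.25,2.8],[0,0,0],1],[[-0.2,0.2,2.5],[0,0,0],1],[[0,0,0],[0,0,0],1]])

```text
time_s: 20.58
ee_pos: [0.5128, -0.2705, 0.0457]
orientation: [-0.771, -3.04, 0.006]
force: [0.1, 0.6, -0.6]
grip_width: 0.999
```

```bash
python3 -c "
from lib import *
rows([.5135,-.2758,.0095],grip_R(-.503,0,-1),n=3);print(cur()[0])"
```

```text
dist cm 3.66 rot [-0.005 -0.004  0.006] rows 3 t 20.5833 q [ 0.49  0.54 -0.11  1.91  0.09  0.7   1.4 ]
[[-0.11, -0.14, 1.21], [-0.002, -0.001, 0.002]]
[[-0.11, -0.14, 1.21], [-0.002, -0.001, 0.002]]
[[-0.11, -0.14, 1.21], [-0.002, -0.001, 0.002]]
[ 0.51279052 -0.27054106  0.04571583]
```

Request:
arm_command(plan=[[[-0.1,-0.15,1.2],[-0.002,0,0.002],1],[[-0.1,-0.15,1.2],[-0.002,0,0.002],1],[[-0.1,-0.15,1.0],[0,0,0],1],[[0,0,0],[0,0,0],0.7]])

```text
time_s: 20.92
ee_pos: [0.5125, -0.2735, 0.0098]
orientation: [-0.771, -3.038, -0.001]
force: [-0.4, -0.0, -0.6]
grip_width: 0.973
```

```bash
python3 -c "
from lib import *
rows([.5135,-.2758,.0095],grip_R(-.503,0,-1),n=1);print(cur()[0])"
```

```text
dist cm 0.25 rot [-0.001 -0.008  0.006] rows 1 t 20.9167 q [ 0.5   0.6  -0.1   1.92  0.1   0.63  1.4 ]
[[-0.2, -0.15, 0.03], [-0.001, -0.008, 0.006]]
[ 0.51248992 -0.27353524  0.00976577]
```

Request:
arm_command(plan=[[[-0.2,-0.15,0],[0,-0.006,0.005],0],[[0,0,0],[0,0,0],0],[[0,0,0],[0,0,0],0],[[0,0,0],[0,0,0],0],[[0,0,0.05],[0,0,0],0],[[0,0,0],[0,0,0],0],[[0,0,0],[0,0,0],0],[[0,0,0],[0,0,0],0]])

```text
time_s: 21.58
ee_pos: [0.5161, -0.2772, 0.0137]
orientation: [0.78, 3.037, -0.004]
force: [0.5, 0.3, 0.0]
grip_width: 0.401
```

Request:
arm_command(plan=[[[0,0,0.05],[0,0,0],0],[[0,0,0],[0,0,0],0],[[0,0,0],[0,0,0],0],[[0,0,0],[0,0,0],0]])

```text
time_s: 21.92
ee_pos: [0.5162, -0.2773, 0.0133]
orientation: [0.78, 3.037, -0.004]
force: [0.0, 0.7, 0.4]
grip_width: 0.268
```

Gripped: 23.3 mm across arms that are 24 mm wide. TCP at tweezers x≈-5 mm, underside 13.3 mm ahead. Lifting.

Request:
arm_command(plan=[[[0,0,-1.5],[0,0,0],0],[[0,0,-3],[0,0,0],0],[[0,0,-4],[0,0,0],0],[[0,0,-4],[0,0,0],0],[[0,0,-3],[0,0,0],0]])

```text
time_s: 22.33
ee_pos: [0.5098, -0.2738, 0.1645]
orientation: [-0.777, -3.028, -0.003]
force: [0.9, 0.2, -0.4]
grip_width: 0.271
```

```bash
python3 -c "
from lib import *
rows([.5,-.25,.3],grip_R(TT[1],np.pi/6,-1),wmax=.11)
from paths import *
p,R,s=cur()
evalp(s['joint_positions'],TT,-.005,.0133,'',[([.5,-.25,.3],R_(TT[1],.52)),([.5,.1,.3],R_(TT[1],.52))])"
```

```text
dist cm 13.8 rot [-0.082 -0.535 -0.306] rows 6 t 22.3333 q [ 0.52  0.39 -0.12  1.82  0.06  0.95  1.43]
[[0.37, 0.26, -2.25], [-0.014, -0.089, -0.051]]
[[0.15, 0.31, -2.27], [-0.014, -0.089, -0.051]]
[[-0.07, 0.34, -2.27], [-0.014, -0.089, -0.051]]
[[-0.29, 0.36, -2.25], [-0.014, -0.089, -0.051]]
[[-0.51, 0.37, -2.21], [-0.014, -0.089, -0.051]]
[[-0.72, 0.37, -2.15], [-0.014, -0.089, -0.051]]
 [ 0.37  0.5  -0.86  2.29  1.61  0.59 -0.41] err 0.0 final margin 0.162 path 0.126
```

Request:
arm_command(plan=[[[0.4,0.3,-2.2],[-0.014,-0.089,-0.051],0],[[0.1,0.3,-2.2],[-0.014,-0.089,-0.051],0],[[0,0.3,-2.2],[-0.014,-0.089,-0.051],0],[[-0.3,0.4,-2.2],[-0.014,-0.089,-0.051],0],[[-0.5,0.4,-2.2],[-0.014,-0.089,-0.051],0],[[-0.7,0.4,-2.2],[-0.014,-0.089,-0.051],0],[[0,0,0],[0,0,0],0]])

```text
time_s: 22.92
ee_pos: [0.5017, -0.2481, 0.3115]
orientation: [0.218, 2.572, -0.079]
force: [-0.3, -0.1, -1.2]
grip_width: 0.268
```

```bash
python3 -c "
from lib import *
rows([.5,.1,.3],grip_R(TT[1],np.pi/6,-1),vmax=3.4)"
```

```text
dist cm 34.83 rot [-0.002  0.038  0.02 ] rows 11 t 22.9167 q [ 0.71 -0.   -0.24  2.07 -0.28  0.55  2.07]
[[0.51, 3.12, -0.24], [-0.0, 0.003, 0.002]]
[[0.52, 3.11, -0.24], [-0.0, 0.003, 0.002]]
[[0.52, 3.11, -0.24], [-0.0, 0.003, 0.002]]
[[0.53, 3.11, -0.23], [-0.0, 0.003, 0.002]]
[[0.54, 3.11, -0.23], [-0.0, 0.003, 0.002]]
[[0.54, 3.11, -0.23], [-0.0, 0.003, 0.002]]
[[0.55, 3.11, -0.23], [-0.0, 0.003, 0.002]]
[[0.55, 3.11, -0.22], [-0.0, 0.003, 0.002]]
[[0.56, 3.11, -0.22], [-0.0, 0.003, 0.002]]
[[0.57, 3.11, -0.22], [-0.0, 0.003, 0.002]]
[[0.57, 3.11, -0.22], [-0.0, 0.003, 0.002]]
```

Request:
arm_command(plan=[[[0.5,3.1,-0.2],[0,0.004,0.003],0],[[0.5,3.1,-0.2],[0,0.004,0.003],0],[[0.5,3.1,-0.2],[0,0.004,0.003],0],[[0.5,3.1,-0.2],[0,0.004,0.003],0],[[0.5,3.1,-0.2],[0,0.004,0.003],0],[[0.5,3.1,-0.2],[0,0.004,0.003],0],[[0.5,3.1,-0.2],[0,0.004,0],0],[[0.5,3.1,-0.2],[0,0,0],0]])

```text
time_s: 23.58
ee_pos: [0.5049, 0.0034, 0.3003]
orientation: [0.284, 2.602, -0.08]
force: [1.2, -0.3, -0.5]
grip_width: 0.269
```

```bash
python3 -c "
from lib import *
g,_=tray_goal(*TT,-.005,0,.0933)
rows(g,grip_R(TT[1],np.pi/6,-1),vmax=3.0);print(cur()[0])"
```

```text
dist cm 19.15 rot [-0.017  0.003 -0.024] rows 7 t 23.5833 q [ 0.55 -0.08 -0.7   2.14  0.25  0.59  1.01]
[[1.29, 1.56, 1.84], [-0.002, 0.0, -0.003]]
[[1.29, 1.56, 1.84], [-0.002, 0.0, -0.003]]
[[1.28, 1.56, 1.85], [-0.002, 0.0, -0.003]]
[[1.28, 1.56, 1.85], [-0.002, 0.0, -0.003]]
[[1.27, 1.56, 1.85], [-0.002, 0.0, -0.003]]
[[1.26, 1.56, 1.86], [-0.002, 0.0, -0.003]]
[[1.26, 1.56, 1.86], [-0.002, 0.0, -0.003]]
[0.50492053 0.00341764 0.30033519]
```

Request:
arm_command(plan=[[[1.3,1.9,1.2],[-0.002,0,-0.003],0],[[1.3,1.9,1.4],[-0.002,0,-0.003],0],[[1.3,1.8,1.6],[-0.002,0,-0.003],0],[[1.3,1.5,1.9],[-0.002,0,-0.003],0],[[1.3,1.0,2.0],[-0.002,0,-0.003],0],[[1.2,0.6,1.8],[-0.002,0,-0.003],0],[[0.8,0.2,1.0],[0,0,0],0],[[0,0,0],[0,0,0],0]])

```text
time_s: 24.25
ee_pos: [0.5093, 0.109, 0.1607]
orientation: [0.249, 2.599, -0.057]
force: [0.4, -0.3, -0.6]
grip_width: 0.268
```

```bash
python3 near.py TT -.005 .05 4
```

```text
dist cm 6.12 rot [ 0.007  0.008 -0.004] rows 4 t 24.25 q [ 0.26  0.24 -0.82  2.27  1.13  0.55 -0.07]
[[0.12, 0.1, 1.52], [0.002, 0.002, -0.001]]
[[0.12, 0.1, 1.52], [0.002, 0.002, -0.001]]
[[0.12, 0.11, 1.52], [0.002, 0.002, -0.001]]
[[0.11, 0.11, 1.52], [0.002, 0.002, -0.001]]
[0.50925106 0.10899821 0.16071865]
```

Request:
arm_command(plan=[[[0.15,0.1,1.5],[0.002,0.002,-0.001],0],[[0.15,0.1,1.5],[0.002,0.002,-0.001],0],[[0.15,0.1,1.5],[0.002,0.002,-0.001],0],[[0.1,0.1,1.3],[0,0.002,0],0],[[0,0,0],[0,0,0],0]])

```text
time_s: 24.67
ee_pos: [0.538, 0.1094, 0.1068]
orientation: [0.253, 2.605, -0.064]
force: [-0.4, -0.3, -0.2]
grip_width: 0.27
```

```bash
python3 near.py TT -.005 .03 2 w9; python3 - <<'E'
from lib import *
f=cv2.imread("pics/w9.png");g=cv2.cvtColor(f,cv2.COLOR_BGR2GRAY).astype(int)
for r in(75,100,120,140,190):print(r,[c for c in range(180,400) if abs(g[r,c+1]-g[r,c-1])>35])
E
```

```text
dist cm 2.02 rot [ 0.001  0.002 -0.005] rows 2 t 24.6667 q [ 0.18  0.39 -0.74  2.26  1.38  0.58 -0.29]
[[0.09, -0.07, 1.0], [0.0, 0.001, -0.002]]
[[0.09, -0.07, 1.01], [0.0, 0.001, -0.002]]
[0.53803887 0.1094111  0.10680193]
75 [219, 220, 221, 352, 353, 354]
100 [214, 215, 255, 256, 257, 258, 259, 314, 315, 316, 318, 319, 358, 359, 360]
120 [215, 216, 255, 256, 257, 258, 259, 313, 314, 315, 316, 317, 318, 319, 357, 358, 359]
140 [216, 217, 256, 257, 260, 261, 270, 271, 298, 300, 301, 310, 311, 315, 317, 318, 356, 357, 358]
190 [222, 223, 261, 262, 271, 272, 299, 300, 309, 310, 349, 350, 351]
```

View pics/w9.png

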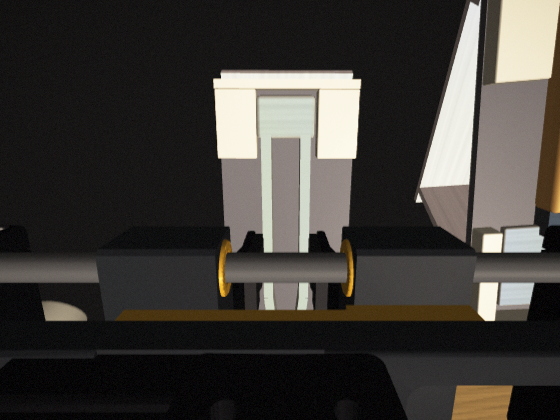

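The heel (columns 257-315) is centred in the lower pocket, whose outer edges are at 214.5 and 359, and it's parallel. I'll lower without any sideways shift. That's 11 pictures viewed.

Request:
arm_command(plan=[[[0.1,0,0.9],[0,0.001,-0.002],0],[[0.1,0,0.9],[0,0.001,-0.002],0],[[0.1,0,0.5],[0,0,0],0],[[0,0,0],[0,0,0],0]])

```text
time_s: 25.05
ee_pos: [0.5491, 0.1082, 0.0901]
orientation: [0.251, 2.6, -0.063]
force: [0.1, -0.5, -1.1]
grip_width: 0.271
```

```bash
python3 near.py TT -.005 .0133 2
```

```text
dist cm 1.72 rot [ 0.002  0.007 -0.004] rows 2 t 25.05 q [ 0.16  0.43 -0.71  2.25  1.47  0.58 -0.36]
[[0.16, -0.11, 0.84], [0.001, 0.004, -0.002]]
[[0.16, -0.11, 0.84], [0.001, 0.004, -0.002]]
[0.54912365 0.1081982  0.09013889]
```

Request:
arm_command(plan=[[[0.15,0,0.6],[0.001,0.003,-0.002],0],[[0.15,0,0.5],[0.001,0.003,-0.002],0],[[0.05,0,0.2],[0,0.002,0],0],[[0,0,0],[0,0,0],0]])

```text
time_s: 25.38
ee_pos: [0.5537, 0.1076, 0.0787]
orientation: [0.248, 2.605, -0.066]
force: [-0.1, 1.1, -0.1]
grip_width: 0.27
```

```bash
python3 near.py TT -.005 .0133 1; python3 -c "
from lib import *
f,K,T=wrist_T();g=cv2.cvtColor(f,cv2.COLOR_BGR2GRAY).astype(int)
for r in(100,120,190):print(r,[c for c in range(180,400) if abs(g[r,c+1]-g[r,c-1])>35])
print([r for r in range(50,150) if abs(g[r+1,286]-g[r-1,286])>15])"
```

```text
dist cm 0.55 rot [ 0.     0.002 -0.001] rows 1 t 25.3833 q [ 0.16  0.46 -0.7   2.24  1.5   0.58 -0.39]
[[0.14, -0.25, 0.46], [0.0, 0.002, -0.001]]
[0.55371371 0.10761595 0.07874552]
100 [198, 199, 200, 247, 248, 257, 258, 259, 314, 315, 320, 321, 322, 323, 324, 371, 372, 373]
120 [199, 200, 201, 247, 248, 249, 257, 258, 259, 313, 314, 319, 320, 321, 322, 323, 324, 370, 371, 372]
190 [208, 209, 261, 262, 271, 272, 298, 299, 300, 309, 310, 360, 361]
[59, 60, 61, 62, 63, 64, 65, 80, 81, 82, 95, 96, 97, 98, 99, 136, 137, 138]
```

Request:
arm_command(plan=[[[0.2,0,0.25],[0,0.002,0],0],[[0.1,0,0.2],[0,0,0],0],[[0,0,0.1],[0,0,0],0]])

```text
time_s: 25.68
ee_pos: [0.5538, 0.108, 0.0732]
orientation: [0.247, 2.606, -0.066]
force: [-13.2, -1.5, 18.8]
grip_width: 0.273
```

Request:
arm_command(plan=[[[0,0,0.15],[0,0,0],0],[[0,0,0.1],[0,0,0],0]])

```text
time_s: 25.85
ee_pos: [0.5537, 0.108, 0.0732]
orientation: [0.245, 2.602, -0.071]
force: [-5.5, -1.5, 7.9]
grip_width: 0.267
```

```bash
python3 near.py TT -.005 .0133 1; python3 -c "
from lib import *
print(cur()[2]['force'])"
```

```text
dist cm 0.32 rot [-0.003  0.006  0.002] rows 1 t 25.85 q [ 0.15  0.48 -0.7   2.25  1.53  0.59 -0.42]
[[-0.14, -0.28, -0.01], [-0.003, 0.006, 0.002]]
[0.55371097 0.10796603 0.07324769]
[-5.53359241 -1.49734198  7.88728775]
```

It's on the floor at the expected height (-0.1 mm), with about 10 N along the slope normal. Releasing and backing out.

Request:
arm_command(plan=[[[0,0,0],[0,0,0],0.3],[[0,0,0],[0,0,0],0.45],[[0,0,0],[0,0,0],0.6],[[0,0,0],[0,0,0],0.6],[[0,0,0],[0,0,0],0.6],[[0,0,-1.5],[0,0,0],0.6],[[0,0,-3],[0,0,0],0.6],[[0,0,-3.5],[0,0,0],0.8]])

```text
time_s: 26.52
ee_pos: [0.5127, 0.1139, 0.1379]
orientation: [0.25, 2.613, -0.075]
force: [0.6, -0.6, 0.7]
grip_width: 0.613
```

Request:
arm_command(plan=[[[0,0,-3.5],[0,0,0],1],[[0,0,-3.5],[0,0,0],1],[[1,-2,-3.5],[0,0,0],1],[[1,-3.5,-2],[0,0,0],1],[[0.5,-3.5,-1],[0,0,0],1],[[0.5,-3.5,0],[0,0,0],1],[[0,-3.5,0],[0,0,0],1],[[0,-3.5,0],[0,0,0],1]])

```text
time_s: 27.18
ee_pos: [0.4048, -0.0323, 0.2374]
orientation: [0.228, 2.608, -0.075]
force: [0.8, -0.6, 0.2]
grip_width: 0.994
```

Request:
arm_command(plan=[[[0,-3.5,0],[0,0,0],1],[[0,-2,0],[0,0,0],1],[[0,0,0],[0,0,0],1]])

```text
time_s: 27.43
ee_pos: [0.3914, -0.0946, 0.2382]
orientation: [0.241, 2.606, -0.078]
force: [-0.3, 0.1, -0.2]
grip_width: 1.004
```

```bash
python3 - <<'E'
from chk import *
p,R,s=cur();print(p,s["qvel"].round(2),s["joint_positions"].round(2))
d=imaging.grab_frame("top");f=d["frame"];h=cv2.cvtColor(f,cv2.COLOR_BGR2HSV);D=(f,d["intrinsics"],d["pose"])
cham(D,ST,(h[...,2]>110)&(h[...,1]>80)&(h[...,0]<35),(140,180,195,260),.016)
e=imaging.grab_frame("scene")["frame"]
a=cv2.resize(f[170:270,135:255],(480,400),interpolation=cv2.INTER_CUBIC)
b=cv2.resize(e[240:360,300:490],(320,202),interpolation=cv2.INTER_CUBIC);c=cv2.resize(f,(320,240))
o=np.zeros((442,800,3),np.uint8);o[:400,:480]=a;o[:202,480:]=b;o[202:442,480:]=c;cv2.imwrite("pics/fin.png",o)
E
```

```text
[ 0.39139131 -0.09455374  0.23820336] [ 0.02 -0.01 -0.04  0.01 -0.02  0.   -0.01] [ 0.31 -0.23 -0.18  2.43 -0.    0.42  1.51]
[158 213   7  36 104] ((-28.745346069335938, -1.5792980194091797), (107.1964111328125, 17.302982330322266), 0.1223863810300827) [-82.3312863  -10.34444139  16.        ] [24.8466262   7.17875076 16.        ]
```

View pics/fin.png

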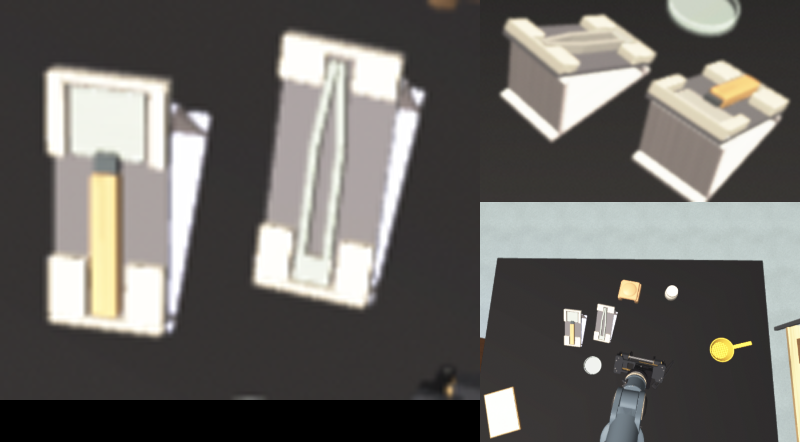

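Both tools lie flat between their trays' side blocks, scraper blade up-slope and tweezers tips in the slot. The bystanders are in place and the arm is clear and at rest, so I'm handing in.

```bash
python3 -c "
from workcell import workorder;print(workorder.close_job())"
```

```text
the job is handed in; nothing more can be done
None
```

Both tools are put away in their own trays, in the order asked. I laid the scraper with its blade up the slope in the wide-pocket tray, then the tweezers with their tips up the slope in the narrow-slot tray. I handed in at about 27.5 s of the 62 s allowed.

- **Regrasp:** my first scraper grasp would have needed joints 6 and 7 at their limits over the tray. I set the scraper down on a clear spot, turned the gripper by half, and picked it up again. The set-down gave a contact force of about 13 N.
- **Placing:** each tool was tilted to 30° and lowered until the contact force came square to the tray floor: about 10 N for the scraper, and up to 23 N for the tweezers. Then I let go.
- **Scraper check:** in the last top picture the handle runs from tray x = -82 to 25 mm (expected -85 to 25), is square to 0.1°, and sits within 2 mm of centre. An earlier check, with the arm partly in the way, gave 0.1 mm.
- **Tweezers check:** the last picture shows the tips in the slot and the heel in its pocket. I checked this by eye only, with no measurement after release. My first tray estimate was about 2–3 mm off sideways, so I went by the wrist picture for centring.
- **Bystanders:** the dish, tub, cave and sieve look unmoved in that picture. The black look-alike was never approached, but I did not check it again.
- **Arm at rest:** the gripper touched nothing at hand-in. Joint 4 rested at 2.43 rad, just inside its 2.45 limit.

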